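# Nip up the lid screw of the fume extractor's control box

### The arm

A 6-joint arm with a two-finger parallel gripper is mounted at the origin on the work surface. World frame = base frame: x ahead of the robot, y to its left, z up, the work surface at z = 0. Lengths are in m, angles in degrees, forces in N, time in s.
With the tool pointing down it reaches from about 0.4 to 0.825 m from the base axis. Payload 7 kg.
Tool frame: the origin (TCP) lies at the very end of the fingers, on their centre line; the grasp point (between the pads) lies hold_point_z behind it (hold_point_z is the distance from the TCP to the grasp point, in m); z points along the fingers, y is the direction in which the jaws open and shut (so a half turn about z gives the same grasp; the last joint's range is limited). The gripper opens to 88 mm and grips with 3 to 60 N. Pads are 19 mm wide; open, the fingers measure 130 mm over their backs; the gripper's body (78 mm by 193 mm) begins 47 mm behind the grasp point.
Start: joints at [-55.743, 20.546, 0.682, 0, -70.136, -16.507], TCP at [0.206, -0.643, 0.189] pointing down, gripper open.
Joint ranges: [-176.03, 176.03], [-82.01, 121.73], [-58.28, 71.71], [-173.87, 95.51], [-174.79, -0.11], [-173.66, 173.66]. Speed limits (degrees/s): [136.94, 136.94, 172.46, 180, 180, 180].

### API

Orientations are given as [roll, pitch, yaw] about the fixed x, y, z axes, in that order (R = Rz(yaw) Ry(pitch) Rx(roll)).
In Python, from plant import get_obs, snapshot, close_job, hold_point_z gives the robot as it stands. The module is installed in compiled form; this text tells all that it offers.
- The arm moves only by the tool jog_arm, never from a script. Its argument "commands" is a list of rows, each a list of 4 numbers: the shift along the world's x, y, z in mm, then the turn about the world's z in degrees. In form: [[x, y, z, turn], ...]. A call has exactly 10 rows; each row shifts and turns the commanded pose from where the row before left it; what a row does not reach is not made up. A row lasts 1/12 s, in which the tool goes at most 41.7 mm and 7.16 degrees, less where a joint would pass 70% of its speed; a pose out of reach is approached as far as the arm can. A call is refused whole if a number of a shift passes 41.7 or a number of a turn 7.16, either way. A call with a gripper value outside its range is refused whole. "fingers" is the finger opening in mm, from 0 to 87.6, set as the call begins (left out, the last holds). The fingers move at their own pace and stop on an object; the grip force is fixed at half the most. Time passes only in rows, so rows that do not move let the fingers close, or fill a call up. It gives the time, the measured TCP pose, the force and the opening at its end, in the units of the state.
- get_obs(): the state, without advancing time (a new reading comes with each control period).
- snapshot(name): name is "scene" or "top" or "wrist"; returns a dict with "image" (384x512x3 uint8, red, green, blue), "fov_y" (degrees; the focal length in pixels is half the picture's height over the tangent of half this angle, whatever the lens; pixels are square), "cx", "cy" (the principal point, pixels), "dist_coeffs" ([k1, k2, p1, p2, k3] as OpenCV has them; the pictures are not rectified), "rvec" (rotation vector, rad) and "tvec" (3), from world to camera coordinates, as OpenCV has them; the wrist camera has in their place "mount" (4x4, takes a point from camera to tool coordinates, whose origin is the TCP and whose axes are the flange's). Camera axes: x right, y down, z forward; pixel columns grow to the right and rows downward; lengths in m; the calibration is good to about 2 mm. A picture is of the moment at which its call begins: read the wrist's pose just before it. There is no depth.
- close_job(): hands the job in, once; it reports no verdict.
The state is a dict: "clock": time; "joint_pos": joint angles; "qvel": joint speeds; "tau": joint torques, N m; "tool_pos": TCP position; "orientation": TCP orientation; "force": force on the tool from outside, world axes, zero at the start; "moment": the same for the moment, N m; "opening": finger opening in m.
Only numpy, scipy, OpenCV 4.12 (cv2) and the standard library are available. Lean on these libraries where they do the work, as an engineer would, in place of code of your own. Each camera call takes 0.05 s, during which the arm holds its last target.

### The job

The slotted screw in the lid of the control box is loose. Take the flat screwdriver from its stand, rest its blade lightly on the screw and turn it until the blade drops into the slot, then turn the screw clockwise until it comes up against its stop, without forcing it. Put the screwdriver back upright and fully home in its stand; touch the box with nothing but the screwdriver, and leave the other things on the bench alone.

Things in the scene. Friction and masses are not known exactly. Their poses are not given: they have to be found in the camera images.
- control_box: Low grey metal box with a flat aluminium lid, fixed to the bench, 176 mm (its x) by 126 mm (its y), lid top 56 mm above the bench; origin at the centre of its underside, z up. One screw, its round steel head 24 mm across and 8 mm tall, stands in the middle of the lid.
- screw_top (a point): Centre of the top of the screw head, 64 mm above the bench; it belongs to the box and keeps the box's axes (it does not turn with the screw). One straight slot, 4.5 mm wide and 6 mm deep, edges bevelled to 7.5 mm at the top, crosses the whole head. Its direction is not reported: at the start it lies between 0.55 rad counter-clockwise and 0.85 rad clockwise (seen from above) of the box's x axis.
- lid_screw (a joint): How far the screw has been turned clockwise (seen from above), rad. It starts anywhere from 0 to 0.3 and comes up hard against its stop (screw home) at 1.30. This is not the direction of the slot. The screw stays where it is left; turning it takes about 0.08 N m until the stop; at the stop 0.15 N m is ample and over 0.3 N m would force it; a blade pressed lightly on the head (under 6 N) does not drag it round.
- screwdriver: Stubby flat screwdriver, 127 mm long, 0.12 kg, standing upright in its stand, blade down; origin at the middle of the blade's bottom edge, z up along the tool towards the handle. Square handle with rounded corners, black, 26 mm by 26 mm, from 60 to 124 mm above the origin, flats square to its x and y axes; round shank 8 mm thick. The blade is 14 mm wide along the tool's x axis, 2.5 mm thick along y (tapering to 1.6 mm over the last 4 mm) and 16 mm long.
- blade_tip (a point): Middle of the blade's bottom edge (the screwdriver's origin), axes as the screwdriver's.
- handle_mid (a point): Middle of the screwdriver's handle, 92 mm above the blade tip: a good place to grip.
- stand: Wooden block fixed to the bench, 80 mm by 80 mm, 70 mm tall; origin at the centre of its underside. A square hole 20 mm wide, its rim bevelled 2 mm, goes through it from top to bottom. The screwdriver stands in it with the shoulder under its handle resting on the block's top, so that the blade tip is 10 mm above the bench.
- stand_hole (a point): Centre of the mouth of the stand's hole, level with the block's top, 70 mm above the bench.
- wire_brush: Bystander: brush 200 mm long lying on the bench, 20 mm high; origin at the middle of its underside.
- spray_can: Bystander: upright can 60 mm across and 130 mm tall; origin at the centre of its underside.
- clamp_magnet: Bystander: flat block 90 x 50 x 22 mm lying on the bench; origin at the centre of its underside.
Not all that is in view belongs to the job. Of the things like the screwdriver, leave any that is orange; of the rest the smaller one is meant. Of the things that look like the stand, take the one that is nearest to the robot's base at the start.

How it is judged (in metres and radians):
On the way, in this order (a step that is already met when the one before it is completed fails the run):
1. the screwdriver's blade has dropped at least 3.5 mm into the screw's slot, with the screw not yet home (z of blade_tip in the frame of screw_top below -0.0035 m and horizontal distance between blade_tip and screw_top below 0.008 m and angle between screwdriver's own z axis and vertical below 0.2 rad and value of joint lid_screw below 1 rad), for 0.2 s.
2. the screw is turned clockwise to its stop (1.30 rad, at least 1.22), with the blade in the slot (z of blade_tip in the frame of screw_top below -0.0035 m and horizontal distance between blade_tip and screw_top below 0.008 m and angle between screwdriver's own z axis and vertical below 0.2 rad and value of joint lid_screw above 1.22 rad), for 0.2 s.
At the end, for the whole second after the job is handed in: The screw is home (at least 1.20 rad, the stop being at 1.30), and the screwdriver, released and at rest, stands upright (within 0.12 rad) in the stand's hole, its shoulder within 6 mm of the block's top, its blade within 10 mm of the hole's centre (value of joint lid_screw above 1.2 rad and horizontal distance between blade_tip and stand_hole below 0.01 m and z of blade_tip in the frame of stand below 0.016 m and angle between screwdriver's own z axis and vertical below 0.12 rad and linear speed of screwdriver below 0.02 m/s and angular speed of screwdriver below 0.2 rad/s); the robot touches nothing.
It fails at once if the screwdriver is forced against the box or the screw (more than 70 N) (contact force between screwdriver and control_box above 70 N).
It fails at once if the robot itself touches the control box or its screw (more than 2 N) (contact force between any of the arm, the fingers and control_box above 2 N).
It fails at once if a bystander is moved by more than 20 mm (distance of any of wire_brush, spray_can, clamp_magnet from where it was at the start of the episode above 0.02 m).
It also fails if it takes over 72 s, if anything falls off the work surface, if the arm or the gripper's body presses on something with over 40 N, if the wrist force passes 120 N, or if a joint passes its speed limit or range.

## Working session

There is one attempt and no reset: what is moved stays moved. The work goes in short steps, Python scripts to look and compute and a tool call to move; the robot and the scene stay as the last step left them, time stands still between calls to the robot, and variables do not carry over. Pictures are saved under pics/ and viewed, and the job is handed in when it is done.

Besides the shell and the picture viewer there is one more tool, called as a command line: name --pt "numbers of a row" for each row, then --argument value for the rest. jog_arm: Moves the arm, as the interface text tells. Its arguments: {"type":"object","properties":{"commands":{"type":"array","items":{"type":"array","items":{"type":"number"}}},"fingers":{"type":"number"}},"required":["commands"]}

```bash
mkdir -p pics; cat > h.py <<'E'
import numpy as np, cv2
from plant import get_obs, snapshot, close_job, hold_point_z
from scipy.spatial.transform import Rotation as R
def shot(cam,fn=None):
    o=get_obs(); s=snapshot(cam)
    s['o']=o
    if fn: cv2.imwrite('pics/'+fn+'.png',s['image'][:,:,::-1])
    return s
def K(s):
    h=s['image'].shape[0]; f=h/2/np.tan(np.radians(s['fov_y'])/2)
    return np.array([[f,0,s['cx']],[0,f,s['cy']],[0,0,1.]])
def ext(s):
    # cam->world R,t
    if 'mount' in s:
        T=np.eye(4);T[:3,:3]=R.from_euler('xyz',s['o']['orientation'],degrees=True).as_matrix();T[:3,3]=s['o']['tool_pos']
        M=T@np.array(s['mount']);return M[:3,:3],M[:3,3]
    Rm=cv2.Rodrigues(np.array(s['rvec'],float))[0];return Rm.T,-Rm.T@np.array(s['tvec'],float).ravel()
def ray(s,uv):
    p=cv2.undistortPoints(np.array([[uv]],float),K(s),np.array(s['dist_coeffs'],float)).ravel()
    Rc,t=ext(s);d=Rc@np.array([p[0],p[1],1]);return t,d/np.linalg.norm(d)
def atz(s,uv,z):
    t,d=ray(s,uv);return t+d*(z-t[2])/d[2]
def proj(s,P):
    Rc,t=ext(s);P=np.atleast_2d(np.array(P,float));r=cv2.Rodrigues(Rc.T)[0]
    return cv2.projectPoints(P,r,-Rc.T@t,K(s),np.array(s['dist_coeffs'],float))[0][:,0]
E
python3 - <<'E'
from h import *
o=get_obs();print(o,hold_point_z)
for c in ['scene','top','wrist']:
    s=shot(c,c+'0');print(c,s['fov_y'],ext(s)[1],s['dist_coeffs'])
    import pickle;pickle.dump(s,open(c+'0.pkl','wb'))
E
```

```text
{'clock': 0.0, 'joint_pos': array([-5.57431858e+01,  2.05930656e+01,  6.33745202e-01, -1.88174933e-02,
       -7.01359762e+01, -1.65065120e+01]), 'qvel': array([ 0.0021119 ,  0.02699725, -0.08010919,  0.04533076, -0.05753871,
       -0.04577248]), 'tau': array([-5.81727954e-05, -5.82714736e+01,  2.93064737e+01,  6.99727044e+00,
        6.98617485e-03, -1.70139865e-04]), 'tool_pos': array([ 0.20557553, -0.64235652,  0.18830822]), 'orientation': array([ 1.79903604e+02, -1.01180671e-02, -1.62256098e+02]), 'force': array([-0.24871637,  0.21609912,  0.05295383]), 'moment': array([-0.03965518,  0.00582542, -0.00422949]), 'opening': 0.08735061088007784} 0.0188
scene 57.70715439177871 [0.90615582 0.53842182 0.77571977] [-0.04879223  0.          0.          0.          0.        ]
top 48.248035693975936 [ 0.46493416 -0.00808404  1.45215494] [-0.08883428  0.          0.          0.          0.        ]
wrist 65.92844065880162 [ 0.13430824 -0.66496405  0.38462969] [-0.02996166  0.          0.          0.          0.        ]
```

View pics/scene0.png

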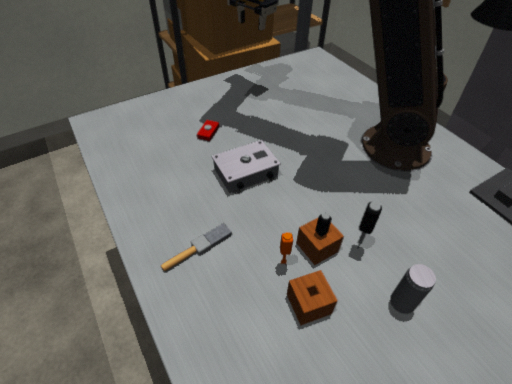

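View pics/top0.png

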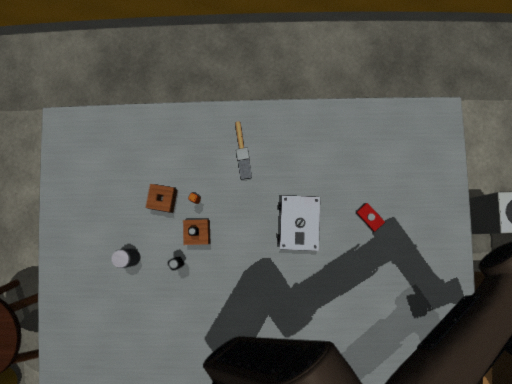

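View pics/wrist0.png

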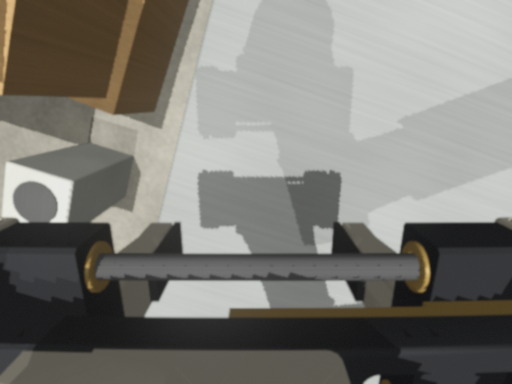

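```bash
python3 - <<'E'
from h import *;import pickle
s=pickle.load(open('top0.pkl','rb'));im=s['image'][:,:,::-1]
a=cv2.resize(im[175:280,100:225],None,fx=6,fy=5.7,interpolation=cv2.INTER_CUBIC);cv2.imwrite('pics/c1.png',a)
a=cv2.resize(im[185:260,270:330],None,fx=8,fy=8,interpolation=cv2.INTER_CUBIC);cv2.imwrite('pics/c2.png',a)
s2=pickle.load(open('scene0.pkl','rb'));im=s2['image'][:,:,::-1]
a=cv2.resize(im[190:330,270:440],None,fx=4.2,fy=4.2,interpolation=cv2.INTER_CUBIC);cv2.imwrite('pics/c3.png',a)
for n,uv,z in [('stand',(197,231),.07),('stand2',(161,198),.07),('hand',(193,230),.134),('other',(176,263),.1),('orange',(194,198),.1),('screw',(300,223),.064),('can',(122,258),.13),('mag',(371,217),.022),('brush',(243,155),.02)]: 
  p=atz(s,uv,z);print(n,p,np.hypot(*p[:2]), proj(s2,p))
E
```

```text
stand [0.49551955 0.18394636 0.07      ] 0.5285601996123659 [[318.63984662 230.24951762]]
stand2 [0.6054416  0.30047466 0.07      ] 0.6759027627576246 [[311.69520753 287.80663345]]
hand [0.49745651 0.18737534 0.134     ] 0.5315754828535162 [[322.96714511 215.5442683 ]]
other [0.39585288 0.24758907 0.1       ] 0.46690454265876863 [[368.75545859 224.38003383]]
orange [0.59971536 0.18800023 0.1       ] 0.6284923212917649 [[286.15785983 242.29325912]]
screw [ 0.51335541 -0.14927557  0.064     ] 0.5346185292075467 [[245.90728605 156.93749144]]
can [0.4156918  0.41060037 0.13      ] 0.5842878897902377 [[418.97238363 272.98754772]]
mag [ 0.52854387 -0.39277346  0.022     ] 0.6585055902521706 [[207.73435447 127.20517343]]
brush [0.75001937 0.03139597 0.02      ] 0.7506762034697709 [[201.83258745 240.63754334]]
```

View pics/c1.png

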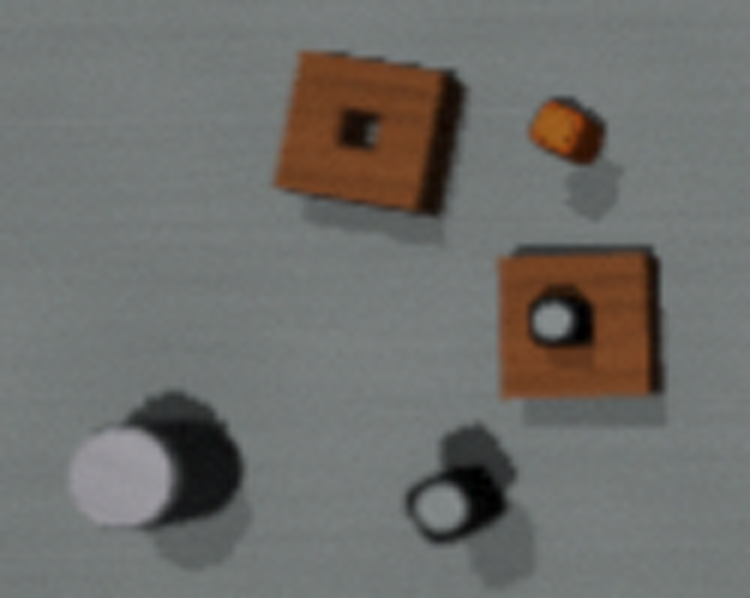

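View pics/c2.png

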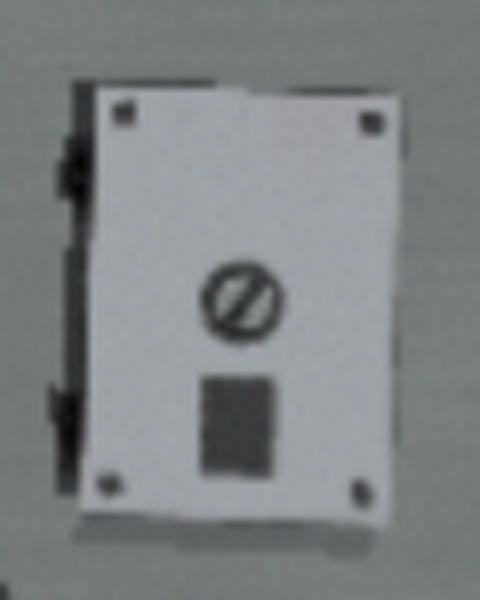

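View pics/c3.png

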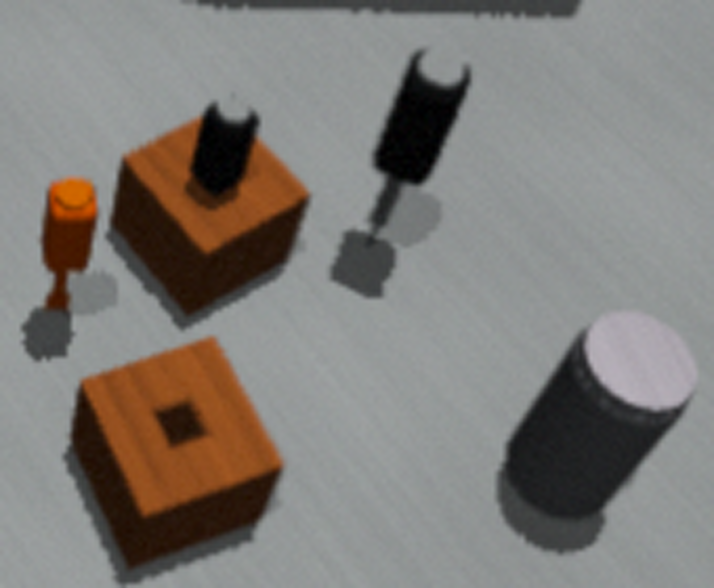

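Candidates: orange driver, top (194,198), is excluded by its colour. Free-standing black driver (176,263) is clearly the larger. The black one in the block, (195,230), is the smaller and is meant. Blocks: (197,231) is 0.53 m from the base and (161,198) is 0.68 m, so the near one, which holds the driver, is the stand. The screw is at (300,223) with its slot running up and to the right, about 35° clockwise of box x.

jog_arm --pt "20 25 11 0" --pt "20 25 11 0" --pt "20 25 11 0" --pt "20 25 11 0" --pt "20 25 11 0" --pt "20 25 11 0" --pt "20 25 11 0" --pt "20 25 11 0" --pt "20 25 11 0" --pt "20 25 11 0"

```text
clock: 0.98
tool_pos: [0.4063, -0.3913, 0.2997]
orientation: [180.0, 0.0, -162.3]
force: [0.1, -0.8, -0.4]
opening: 0.0876
```

jog_arm --pt "5 29 0 -0.9" --pt "5 29 0 -0.9" --pt "5 29 0 -0.9" --pt "5 29 0 -0.9" --pt "5 29 0 -0.9" --pt "5 29 0 -0.9" --pt "5 29 0 -0.9" --pt "5 29 0 -0.9" --pt "5 29 0 -0.9" --pt "5 29 0 -0.9"

```text
clock: 1.82
tool_pos: [0.4555, -0.1014, 0.2993]
orientation: [180.0, 0.0, -171.3]
force: [-0.6, 0.3, -0.3]
opening: 0.0872
```

jog_arm --pt "4 31 0 -0.9" --pt "4 31 0 -0.9" --pt "4 31 0 -0.9" --pt "4 31 0 -0.9" --pt "4 31 0 -0.9" --pt "4 31 0 -0.9" --pt "4 31 0 -0.9" --pt "4 31 0 -0.9" --pt "4 31 0 -0.9" --pt "0 0 0 0"

```text
clock: 2.65
tool_pos: [0.4921, 0.1802, 0.2982]
orientation: [-180.0, -0.1, -179.3]
force: [0.6, -0.5, 0.2]
opening: 0.0875
```

```bash
python3 - <<'E'
from h import *;import pickle
s=shot('wrist','w1');pickle.dump(s,open('w1.pkl','wb'))
o=s['o'];print(o['tool_pos'],o['orientation'],o['joint_pos'],o['clock'],o['force']);print(np.array(s['mount']).round(3))
print(proj(s,[[.4955,.184,.07],[.497,.187,.134],[.4955,.184,.134]]),proj(s,o['tool_pos']))
E
```

```text
[0.49205692 0.18022919 0.2981521 ] [-1.79989866e+02 -6.22152028e-02 -1.79260764e+02] [ 4.15584466e+01  3.10606753e+00 -7.57354235e+00 -3.35747505e-02
 -7.93740995e+01 -1.30812998e+02] 2.65 [ 0.60459851 -0.51366073  0.1958684 ]
[[-0.001 -0.961 -0.276  0.075]
 [ 1.    -0.001 -0.001  0.001]
 [ 0.    -0.276  0.961 -0.196]
 [ 0.     0.     0.     1.   ]]
[[259.11781726 160.47975202]
 [261.88700598 171.05730069]
 [259.49392687 169.84985419]] [[256.20698259 214.38048045]]
```

View pics/w1.png

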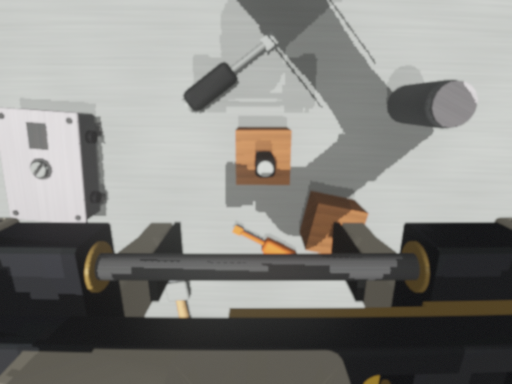

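Both free-standing drivers have since toppled onto the bench: orange at (262,243) and large black at (215,85). I touched neither. The target is upright in the near stand at (264,165).

```bash
python3 - <<'E'
from h import *;import pickle
s=pickle.load(open('w1.pkl','rb'));im=s['image'][:,:,::-1]
a=cv2.resize(im[115:200,215:315],None,fx=7,fy=7,interpolation=cv2.INTER_CUBIC);cv2.imwrite('pics/c4.png',np.clip(a.astype(float)**.6*9,0,255))
a=cv2.resize(im[100:230,0:120],None,fx=4.5,fy=4.5,interpolation=cv2.INTER_CUBIC);cv2.imwrite('pics/c5.png',a)
E
```

```text
[ WARN:0@0.627] global loadsave.cpp:1063 imwrite_ Unsupported depth image for selected encoder is fallbacked to CV_8U.
```

View pics/c4.png

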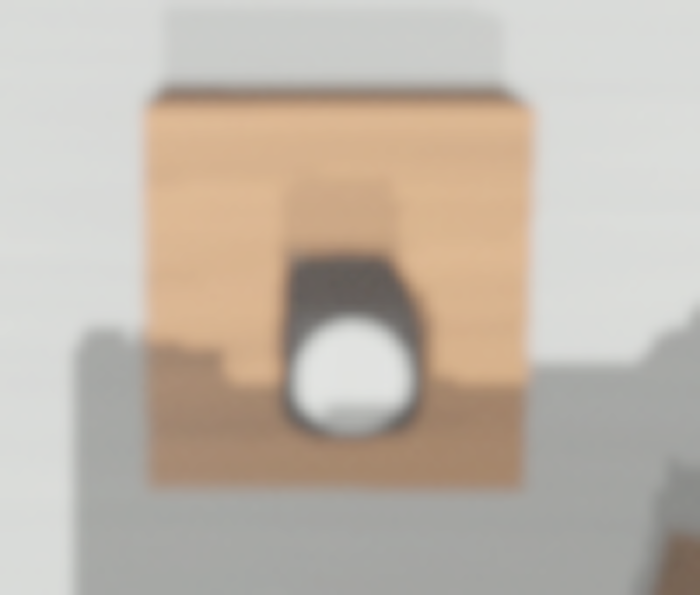

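View pics/c5.png

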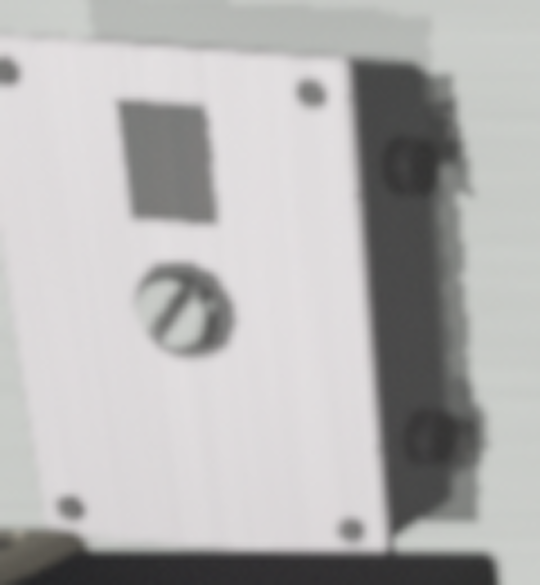

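```bash
python3 - <<'E'
from h import *;import pickle
s=pickle.load(open('w1.pkl','rb'))
f=lambda x,y,z:atz(s,(215+x/7-.43,115+y/7-.43),z)
c=[f(*p,.07) for p in [(148,105),(532,108),(525,488),(150,488)]]
for p in c:print(p.round(4))
print('mean',np.mean(c,0), [np.linalg.norm(c[i]-c[i-1]) for i in range(4)])
d=c[1]-c[0];print(np.degrees(np.arctan2(d[1],d[0])));d=c[2]-c[3];print(np.degrees(np.arctan2(d[1],d[0])))
print('cap',f(353,377,.134),f(290,377,.134),f(417,377,.134))
print('base edge',f(292,258,.07),f(385,260,.07))
# box
g=lambda x,y,z:atz(s,(x/4.5-.4,100+y/4.5-.4),z)
print('screw w1',g(182,308,.064),'slot',g(160,335,.064),g(200,282,.064))
s=pickle.load(open('top0.pkl','rb'))
g=lambda x,y,z:atz(s,(270+x/8-.45,185+y/8-.45),z)
print('screw top',g(242,302,.064),'slot',g(220,335,.064),g(263,272,.064))
bc=[g(*p,.056) for p in [(95,88),(402,95),(390,525),(78,513)]]
print(np.mean(bc,0));
for p in bc:print(p)
print([np.linalg.norm(bc[i]-bc[i-1]) for i in range(4)])
g=lambda x,y,z:atz(s,(100+x/6-.45,175+y/5.7-.45),z)
c=[g(*p,.07) for p in [(500,257),(646,250),(650,396),(500,396)]]
print('stand top',np.mean(c,0)); print('cap',g(554,320,.134))
E
```

```text
[0.4517 0.1504 0.07  ]
[0.4514 0.2278 0.07  ]
[0.5307 0.2297 0.07  ]
[0.5317 0.1502 0.07  ]
mean [0.4913569  0.18951417 0.07      ] [np.float64(0.0799958058394567), np.float64(0.07747962031798956), np.float64(0.07940724632316307), np.float64(0.0795289289837814)]
90.23697389626109
90.67061971468252
cap [0.49361571 0.19080878 0.134     ] [0.49374653 0.17963504 0.134     ] [0.49348132 0.20216121 0.134     ]
base edge [0.48235135 0.17974055 0.07      ] [0.48253922 0.19887291 0.07      ]
screw w1 [ 0.5112719  -0.14593436  0.064     ] slot [ 0.52063621 -0.15537642  0.064     ] [ 0.50237511 -0.13806611  0.064     ]
screw top [ 0.5156355  -0.14870404  0.064     ] slot [ 0.50253628 -0.13935818  0.064     ] [ 0.52755166 -0.15762285  0.064     ]
[ 0.51502756 -0.14929659  0.056     ]
[ 0.60491058 -0.09235729  0.056     ]
[ 0.59886477 -0.21799155  0.056     ]
[ 0.42408197 -0.20655175  0.056     ]
[ 0.43225292 -0.08028575  0.056     ]
[np.float64(0.17307914618134512), np.float64(0.12577964440431214), np.float64(0.17515678369317225), np.float64(0.126530104934764)]
stand top [0.49404414 0.18981087 0.07      ]
cap [0.4954133  0.19085582 0.134     ]
```

jog_arm --pt "1 5 -10 0" --pt "1 5 -15 0" --pt "0.5 0 -20 0" --pt "0 0 -25 0" --pt "0 0 -25 0" --pt "0 0 -25 0" --pt "0 0 -25 0" --pt "0 0 -25 0" --pt "0 0 -25 0" --pt "0 0 -18 0" --fingers 60

```text
clock: 3.53
tool_pos: [0.4931, 0.1844, 0.0838]
orientation: [-179.9, -0.1, -179.4]
force: [0.7, -0.8, 0.5]
opening: 0.06
```

jog_arm --pt "0 0 0 0" --pt "0 0 0 0" --pt "0 0 0 0" --pt "0 0 0 0" --pt "0 0 0 0" --pt "0 0 0 0" --pt "0 0 0 0" --pt "0 0 0 0" --pt "0 0 0 0" --pt "0 0 0 0" --fingers 20

```text
clock: 4.37
tool_pos: [0.495, 0.1866, 0.0872]
orientation: [180.0, 0.1, -179.3]
force: [0.3, 0.6, 5.9]
opening: 0.0255
```

```bash
python3 - <<'E'
from h import *
o=get_obs();print(o)
shot('scene','s2');s=shot('wrist','w2')
E
```

```text
{'clock': 4.3667, 'joint_pos': array([ 4.19386570e+01,  1.21006613e+01, -2.57617064e+01,  3.57107400e-02,
       -5.20354641e+01, -1.31280635e+02]), 'qvel': array([ 0.04594042, -0.00469137,  0.00074499, -0.01360571, -0.08587882,
       -0.00105146]), 'tau': array([-2.55545340e-01, -3.87216282e+01,  2.23616964e+01,  5.01357034e+00,
        5.00427699e-02,  1.25023691e-02]), 'tool_pos': array([0.494997  , 0.18662035, 0.08724474]), 'orientation': array([ 1.79953785e+02,  9.53744487e-02, -1.79320074e+02]), 'force': array([0.26197348, 0.5659288 , 5.87729946]), 'moment': array([0.03559716, 0.22635096, 0.02157596]), 'opening': 0.025543573231232082}
```

View pics/w2.png

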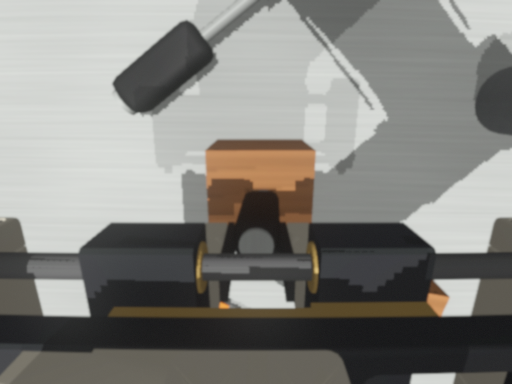

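View pics/s2.png

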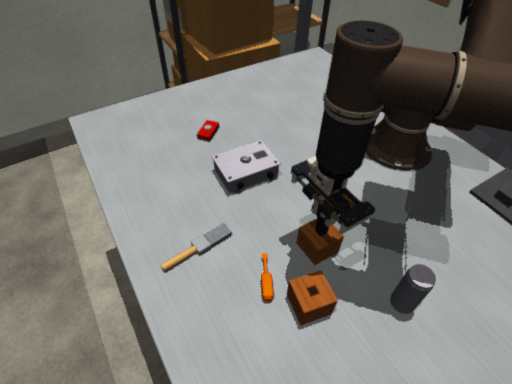

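jog_arm --pt "0 0 3 0" --pt "0 0 5 0" --pt "0 0 8 0" --pt "0 0 10 0" --pt "0 0 14 0" --pt "0 0 16 0" --pt "0 0 16 0" --pt "0 0 14 0" --pt "0 0 10 0" --pt "0 0 0 0"

```text
clock: 5.3
tool_pos: [0.4955, 0.1868, 0.1851]
orientation: [179.9, 0.2, -179.3]
force: [-0.2, -0.1, -0.9]
opening: 0.0254
```

jog_arm --pt "0 0 8 0" --pt "0 0 12 0" --pt "0 0 12 0" --pt "0 0 12 0" --pt "0 0 8 0" --pt "0 0 4 0" --pt "0 0 0 0" --pt "0 0 0 0" --pt "0 0 0 0" --pt "0 0 0 0"

```text
clock: 6.13
tool_pos: [0.4939, 0.1859, 0.2375]
orientation: [-180.0, -0.1, -179.4]
force: [0.4, -0.9, -1.9]
opening: 0.026
```

```bash
python3 - <<'E'
from h import *;import pickle
o=get_obs();print(o['tool_pos'],o['orientation'],o['force'],o['moment'],o['opening'])
s=shot('scene','s3');pickle.dump(s,open('s3.pkl','wb'));s2=shot('wrist','w3');pickle.dump(s2,open('w3.pkl','wb'))
p=proj(s,o['tool_pos'])[0].astype(int);print(p)
im=s['image'][:,:,::-1];a=cv2.resize(im[p[1]-50:p[1]+70,p[0]-60:p[0]+60],None,fx=4.8,fy=4.8,interpolation=cv2.INTER_CUBIC);cv2.imwrite('pics/c6.png',a)
im=s2['image'][:,:,::-1];a=cv2.resize(im[120:330,150:360],None,fx=2.8,fy=2.8,interpolation=cv2.INTER_CUBIC);cv2.imwrite('pics/c7.png',np.clip(a.astype(float)**.6*9,0,255).astype(np.uint8))
E
```

```text
[0.49389375 0.18591072 0.23746267] [-1.79957572e+02 -6.70883534e-02 -1.79357440e+02] [ 0.40551545 -0.93111383 -1.87201829] [0.02396652 0.01855415 0.00031773] 0.02600169152361442
[331 184]
```

View pics/c6.png

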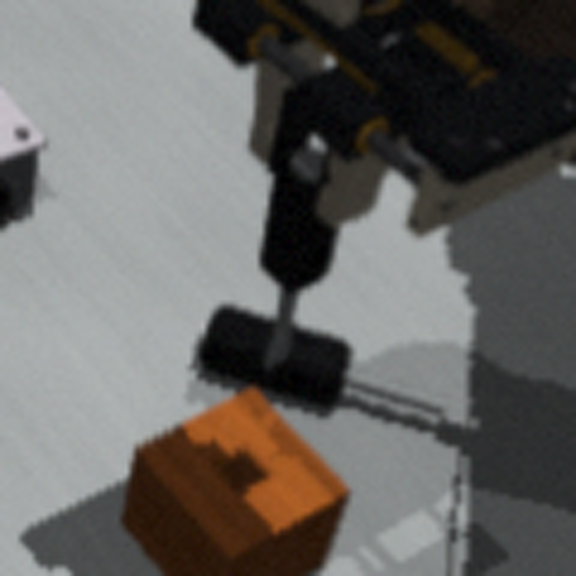

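View pics/c7.png

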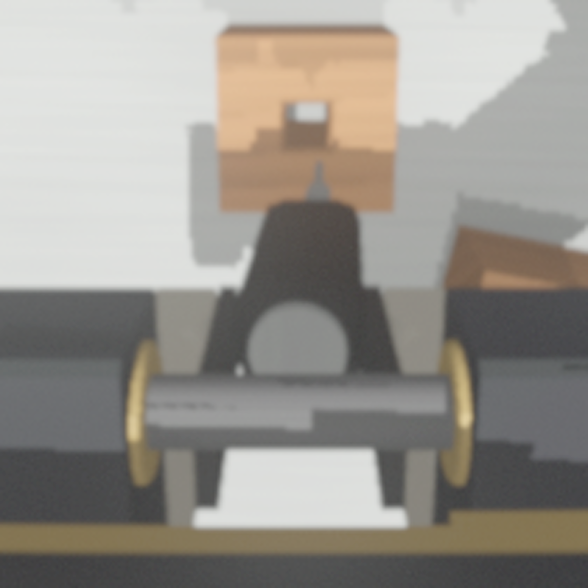

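```bash
python3 - <<'E'
from h import *;import pickle
s2=pickle.load(open('w3.pkl','rb'));o=s2['o']
im=s2['image'][:,:,::-1];a=cv2.resize(im[165:265,205:305],None,fx=6,fy=6,interpolation=cv2.INTER_CUBIC);cv2.imwrite('pics/c8.png',np.clip(a.astype(float)**.6*9,0,255).astype(np.uint8))
T=np.array(o['tool_pos'])
for yoff in (0,.002):
  for dz in (.086,.092,.098):
    tip=T+[0,yoff,.0188-dz]
    print(dz,proj(s2,[tip,tip+[.007,0,0],tip+[-.007,0,0],tip+[0,.007,0],tip+[0,0,.060],tip+[0,0,.127]]).round(1).tolist())
s=pickle.load(open('s3.pkl','rb'))
print(proj(s,[T+[0,0,.0188-.092],T+[0,0,.0188-.092+.127]]))
E
```

```text
0.086 [[256.4, 188.4], [256.3, 195.7], [256.5, 181.1], [264.0, 188.5], [256.2, 210.9], [255.9, 256.0]]
0.092 [[256.4, 186.7], [256.3, 193.8], [256.5, 179.5], [263.8, 186.8], [256.3, 208.1], [255.9, 250.4]]
0.098 [[256.4, 185.0], [256.4, 192.0], [256.5, 178.0], [263.7, 185.1], [256.3, 205.5], [256.0, 245.3]]
0.086 [[258.6, 188.4], [258.5, 195.7], [258.7, 181.1], [266.1, 188.5], [259.0, 210.9], [259.8, 256.0]]
0.092 [[258.5, 186.7], [258.4, 193.8], [258.6, 179.5], [265.9, 186.8], [258.9, 208.1], [259.7, 250.5]]
0.098 [[258.5, 185.0], [258.4, 192.0], [258.6, 178.0], [265.8, 185.1], [258.9, 205.5], [259.6, 245.3]]
[[325.86903807 206.29424439]
 [336.13559232 166.09478282]]
```

View pics/c8.png

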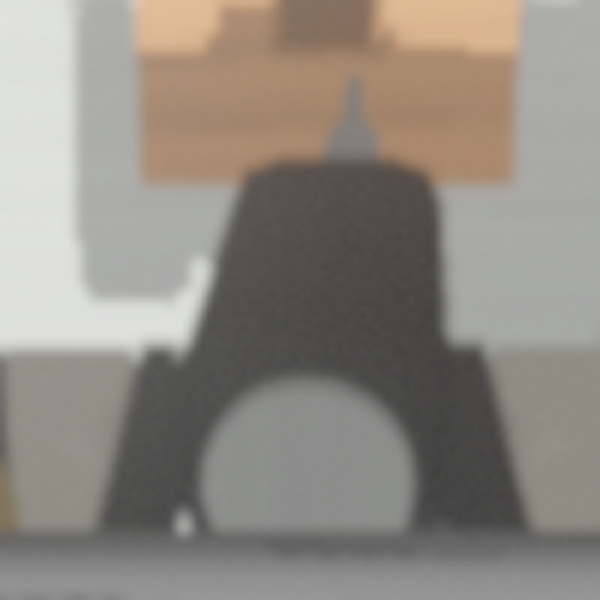

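The tip sits about 7 mm towards +y of the gripper axis, so the driver is tilted about 3° in the jaws because I gripped it about 4 mm off-centre. I'll set it back, release it and grip again centred.

jog_arm --pt "0 -2 0 0" --pt "0 -1 -8 0" --pt "0 0 -12 0" --pt "0 0 -15 0" --pt "0 0 -15 0" --pt "0 0 -12 0" --pt "0 0 -6 0" --pt "0 0 0 0" --pt "0 0 0 0" --pt "0 0 0 0"

```text
clock: 7.07
tool_pos: [0.4947, 0.1834, 0.171]
orientation: [180.0, 0.1, -179.3]
force: [-0.1, -0.1, -2.0]
opening: 0.0258
```

```bash
python3 - <<'E'
from h import *;import pickle
o=get_obs();print(o['tool_pos'],o['orientation'],o['force'],o['moment'],o['opening'])
s2=shot('wrist','w4');pickle.dump(s2,open('w4.pkl','wb'))
im=s2['image'][:,:,::-1];a=cv2.resize(im[165:265,205:305],None,fx=6,fy=6,interpolation=cv2.INTER_CUBIC);cv2.imwrite('pics/c9.png',np.clip(a.astype(float)**.6*9,0,255).astype(np.uint8))
E
```

```text
[0.49474616 0.18337221 0.17096395] [ 1.79974776e+02  5.74756074e-02 -1.79342156e+02] [-0.06374829 -0.14553475 -1.99592316] [ 0.02443755 -0.08531834  0.01864886] 0.025789193359108984
```

View pics/c9.png

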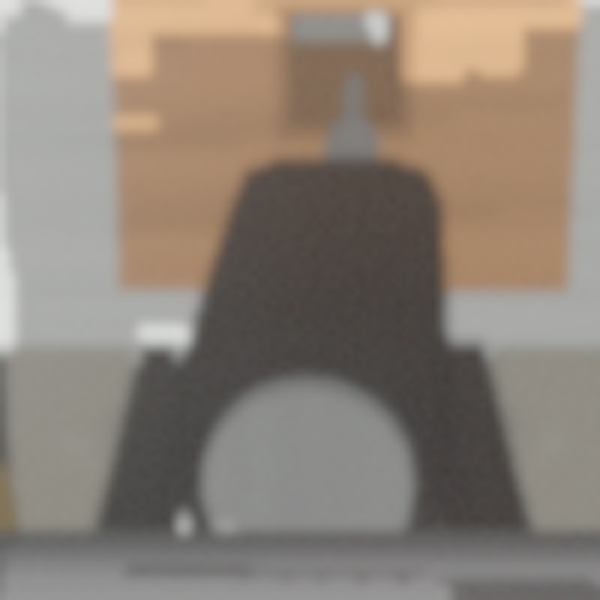

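jog_arm --pt "0 0 -6 0" --pt "0 0 -10 0" --pt "0 0 -12 0" --pt "0 0 -12 0" --pt "0 0 -12 0" --pt "0 0 -12 0" --pt "0 0 -9 0" --pt "0 0 -6 0" --pt "0 0 0 0" --pt "0 0 0 0"

```text
clock: 7.95
tool_pos: [0.4943, 0.1831, 0.0911]
orientation: [-180.0, -0.0, -179.3]
force: [0.0, -0.6, -0.5]
opening: 0.0252
```

jog_arm --pt "0 0 0 0" --pt "0 0 0 0" --pt "0 0 0 0" --pt "0 0 0 0" --pt "0 0 0 0" --pt "0 2 0 0" --pt "0 2 0 0" --pt "0 2 0 0" --pt "0 0 0 0" --pt "0 0 0 0" --fingers 56

```text
clock: 8.78
tool_pos: [0.4943, 0.1893, 0.0912]
orientation: [-180.0, -0.0, -179.3]
force: [0.1, -0.2, -0.3]
opening: 0.0559
```

```bash
python3 - <<'E'
from h import *;import pickle
o=get_obs();print(o['tool_pos'],o['orientation'],o['force'],o['moment'],o['opening'])
s2=shot('wrist','w5');pickle.dump(s2,open('w5.pkl','wb'))
im=s2['image'][:,:,::-1];a=cv2.resize(im[130:280,165:345],None,fx=4,fy=4,interpolation=cv2.INTER_CUBIC);cv2.imwrite('pics/c10.png',np.clip(a.astype(float)**.6*9,0,255).astype(np.uint8))
T=o['tool_pos'];print(proj(s2,[[.4945,.189,.137],[.4945,.189,.134],[T[0],T[1],.134]]))
s2=shot('scene','s5');im=s2['image'][:,:,::-1];a=cv2.resize(im[180:280,270:370],None,fx=5,fy=5,interpolation=cv2.INTER_CUBIC);cv2.imwrite('pics/c11.png',a)
E
```

```text
[0.49425116 0.18932853 0.09122898] [-1.79996789e+02 -1.94494993e-03 -1.79333296e+02] [ 0.05364454 -0.21376671 -0.310408  ] [-0.03994282  0.03317192  0.00394395] 0.055931208546242735
[[255.44971295 244.10340906]
 [255.47334409 241.70850999]
 [256.05528972 241.31551544]]
```

View pics/c10.png

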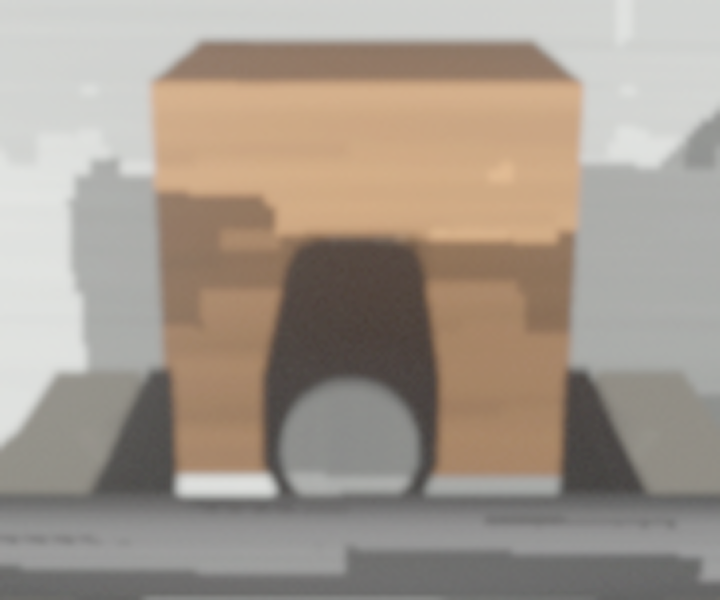

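View pics/c11.png

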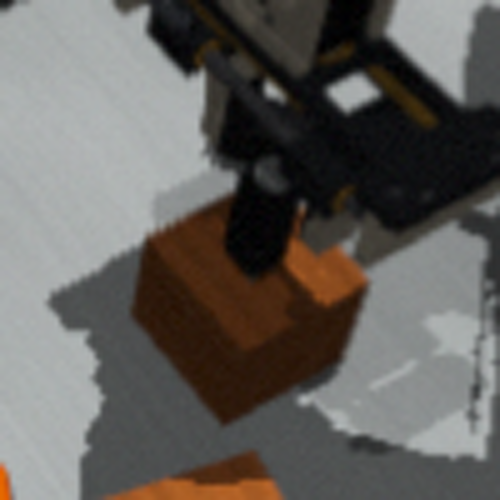

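jog_arm --pt "0 -1 -2 0" --pt "0 -1 -2 0" --pt "0 0 -1 0" --pt "0 0 0 0" --pt "0 0 0 0" --pt "0 0 0 0" --pt "0 0 0 0" --pt "0 0 0 0" --pt "0 0 0 0" --pt "0 0 0 0"

```text
clock: 9.72
tool_pos: [0.4943, 0.1872, 0.0863]
orientation: [180.0, 0.0, -179.4]
force: [0.1, 0.1, -0.8]
opening: 0.0562
```

jog_arm --pt "0 0 0 0" --pt "0 0 0 0" --pt "0 0 0 0" --pt "0 0 0 0" --pt "0 0 0 0" --pt "0 0 0 0" --pt "0 0 0 0" --pt "0 0 0 0" --pt "0 0 0 0" --pt "0 0 0 0" --fingers 20

```text
clock: 10.55
tool_pos: [0.4943, 0.1872, 0.0863]
orientation: [180.0, 0.0, -179.3]
force: [0.9, 0.7, -0.0]
opening: 0.0257
```

jog_arm --pt "0 0 3 0" --pt "0 0 5 0" --pt "0 0 8 0" --pt "0 0 10 0" --pt "0 0 14 0" --pt "0 0 16 0" --pt "0 0 16 0" --pt "0 0 14 0" --pt "0 0 10 0" --pt "0 0 0 0"

```text
clock: 11.38
tool_pos: [0.4955, 0.1879, 0.1853]
orientation: [179.9, 0.2, -179.3]
force: [0.2, 0.8, -1.0]
opening: 0.0256
```

jog_arm --pt "0 0 8 0" --pt "0 0 12 0" --pt "0 0 12 0" --pt "0 0 12 0" --pt "0 0 8 0" --pt "0 0 4 0" --pt "0 0 0 0" --pt "0 0 0 0" --pt "0 0 0 0" --pt "0 0 0 0"

```text
clock: 12.22
tool_pos: [0.4939, 0.187, 0.2375]
orientation: [-180.0, -0.1, -179.4]
force: [0.4, -0.9, -1.5]
opening: 0.0255
```

```bash
python3 - <<'E'
from h import *;import pickle
o=get_obs();print(o['tool_pos'],o['orientation'],o['force'],o['moment'],o['opening'])
s2=shot('wrist','w6');pickle.dump(s2,open('w6.pkl','wb'))
im=s2['image'][:,:,::-1];a=cv2.resize(im[165:265,205:305],None,fx=6,fy=6,interpolation=cv2.INTER_CUBIC);cv2.imwrite('pics/c12.png',np.clip(a.astype(float)**.6*9,0,255).astype(np.uint8))
E
```

```text
[0.49390445 0.18695614 0.23746942] [-1.79958541e+02 -6.41525690e-02 -1.79353550e+02] [ 0.35178125 -0.93284198 -1.46586078] [-0.06341058 -0.04490983  0.05756303] 0.025533388422831604
```

View pics/c12.png

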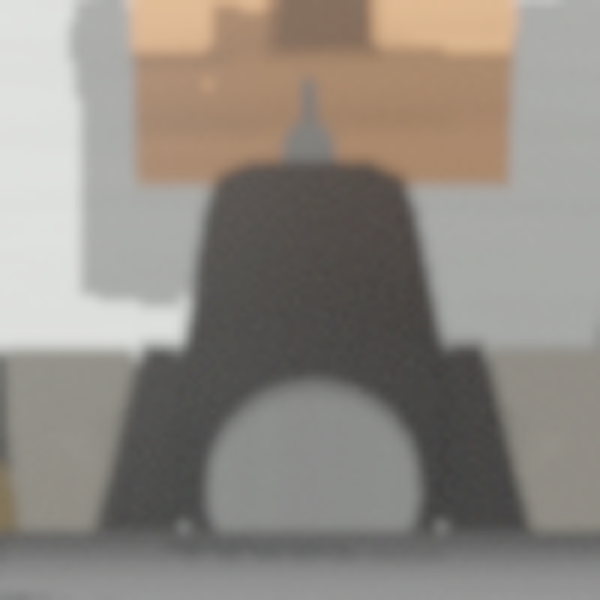

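jog_arm --pt "1 -8 0 4" --pt "1 -14 0 7" --pt "1 -18 0 7" --pt "1 -18 0 7" --pt "1 -18 0 7" --pt "1 -18 0 7" --pt "1 -18 0 7" --pt "1 -18 0 7" --pt "1 -18 0 7" --pt "1 -18 0 7"

```text
clock: 13.1
tool_pos: [0.504, 0.0202, 0.2379]
orientation: [180.0, -0.0, -112.0]
force: [0.2, 0.4, -0.6]
opening: 0.0256
```

jog_arm --pt "1 -18 0 7" --pt "1 -18 0 7" --pt "1 -18 0 7" --pt "1 -18 0 7" --pt "1 -18 0 7" --pt "1 -18 0 7" --pt "1 -18 0 7" --pt "1 -18 0 7" --pt "1 -14 0 7" --pt "0 -8 0 7"

```text
clock: 13.93
tool_pos: [0.5131, -0.1462, 0.2377]
orientation: [180.0, 0.0, -42.1]
force: [-0.5, 0.7, -0.4]
opening: 0.0255
```

jog_arm --pt "0 0 -5 2" --pt "0 0 -10 2" --pt "0 0 -10 2" --pt "0 0 -10 2" --pt "0 0 -5 0" --pt "0 0 0 0" --pt "0 0 0 0" --pt "0 0 0 0" --pt "0 0 0 0" --pt "0 0 0 0"

```text
clock: 14.77
tool_pos: [0.5136, -0.1448, 0.1988]
orientation: [-180.0, -0.0, -34.4]
force: [0.9, -0.5, -1.2]
opening: 0.0255
```

```bash
python3 - <<'E'
from h import *;import pickle
o=get_obs();print(o['tool_pos'],o['orientation'],o['force'],o['moment'],o['opening'],o['joint_pos'])
s2=shot('wrist','w7');pickle.dump(s2,open('w7.pkl','wb'))
im=s2['image'][:,:,::-1];a=cv2.resize(im[120:270,170:350],None,fx=4.4,fy=4.0,interpolation=cv2.INTER_CUBIC);cv2.imwrite('pics/c13.png',np.clip(a.astype(float)**.7*5.5,0,255).astype(np.uint8))
s2=shot('scene','s7');pickle.dump(s2,open('s7.pkl','wb'))
im=s2['image'][:,:,::-1];a=cv2.resize(im[100:220,190:310],None,fx=4.8,fy=4.8,interpolation=cv2.INTER_CUBIC);cv2.imwrite('pics/c14.png',a)
E
```

```text
[ 0.51358253 -0.14483054  0.19882472] [-1.79969848e+02 -4.47985667e-02 -3.43646412e+01] [ 0.9325003  -0.45938126 -1.21231702] [-0.0271934   0.14805208  0.0582439 ] 0.02546949503689382 [ 5.32161992e+00  6.79405794e+00 -1.63248229e+01  5.87803922e-03
 -6.68273897e+01  5.03114402e+01]
```

View pics/c13.png

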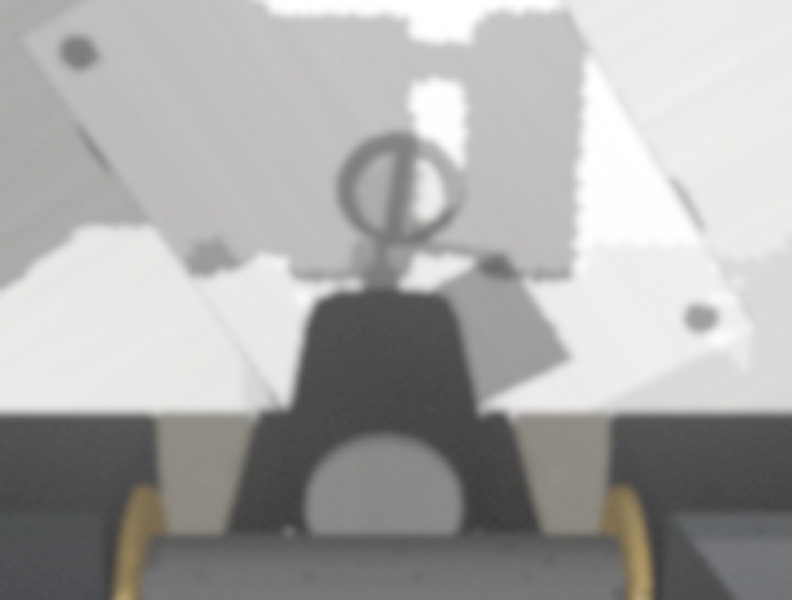

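View pics/c14.png

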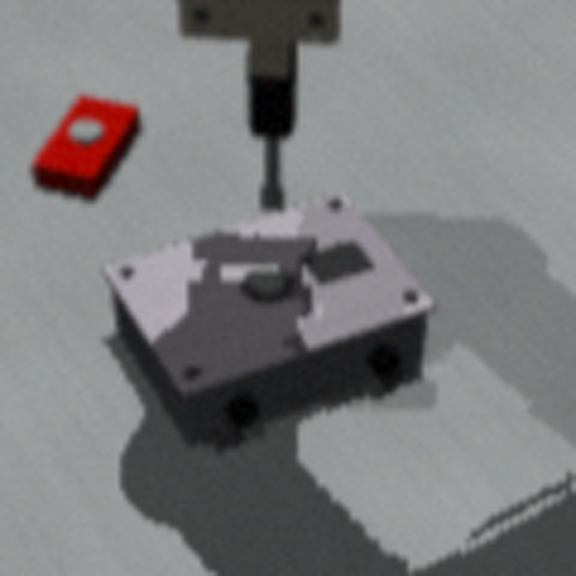

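```bash
python3 - <<'E'
from h import *;import pickle
s=pickle.load(open('w7.pkl','rb'))
g=lambda x,y,z:atz(s,(170+x/4.4-.39,120+y/4-.38),z)
print('screw',g(401,187,.064),g(338,187,.064),g(463,187,.064),g(401,132,.064),g(401,243,.064))
a,b=g(405,150,.064),g(394,232,.064);d=b-a;print('slot',(a+b)/2,np.degrees(np.arctan2(d[1],d[0])))
print('tip nominal px',(proj(s,s['o']['tool_pos']+np.array([0,0,-.0763]))-[170,120])*[4.4,4])
bs=[g(*p,.056) for p in [(78,52),(702,318),(210,255)]]
for p in bs:print('lid screws',p)
E
```

```text
screw [ 0.51556364 -0.1516083   0.064     ] [ 0.52478935 -0.13816107  0.064     ] [ 0.50648577 -0.16484639  0.064     ] [ 0.52858807 -0.16046981  0.064     ] [ 0.50195489 -0.14234998  0.064     ]
slot [ 0.51473683 -0.15055926  0.064     ] 138.929739419736
tip nominal px [[382.28224738 258.00823304]]
lid screws [ 0.59340237 -0.10414122  0.056     ]
lid screws [ 0.43421638 -0.19621752  0.056     ]
lid screws [ 0.52628253 -0.09676774  0.056     ]
```

jog_arm --pt "0 -2 -5 -1" --pt "1 -2 -8 -1" --pt "0 -1 -10 -1" --pt "0 0 -12 -1" --pt "0 0 -10 0" --pt "0 0 -6 0" --pt "0 0 -3 0" --pt "0 0 0 0" --pt "0 0 0 0" --pt "0 0 0 0"

```text
clock: 15.7
tool_pos: [0.5147, -0.1499, 0.1448]
orientation: [-180.0, -0.0, -38.3]
force: [-0.2, 0.1, -0.8]
opening: 0.0252
```

```bash
python3 - <<'E'
from h import *;import pickle
o=get_obs();print(o['tool_pos'],o['orientation'],o['force'],o['moment'],o['opening'])
s2=shot('wrist','w8');pickle.dump(s2,open('w8.pkl','wb'))
im=s2['image'][:,:,::-1];a=cv2.resize(im[120:270,170:350],None,fx=4.4,fy=4.0,interpolation=cv2.INTER_CUBIC);cv2.imwrite('pics/c15.png',np.clip(a.astype(float)**.7*5.5,0,255).astype(np.uint8))
s2=shot('scene','s8')
im=s2['image'][:,:,::-1];a=cv2.resize(im[110:200,200:290],None,fx=6,fy=6,interpolation=cv2.INTER_CUBIC);cv2.imwrite('pics/c16.png',a)
E
```

```text
[ 0.51471953 -0.14987529  0.14478984] [-1.79973141e+02 -4.49224305e-02 -3.83391118e+01] [-0.1755955   0.14763546 -0.80993948] [ 0.01883964  0.13629769 -0.04609428] 0.025175612746356046
```

View pics/c15.png

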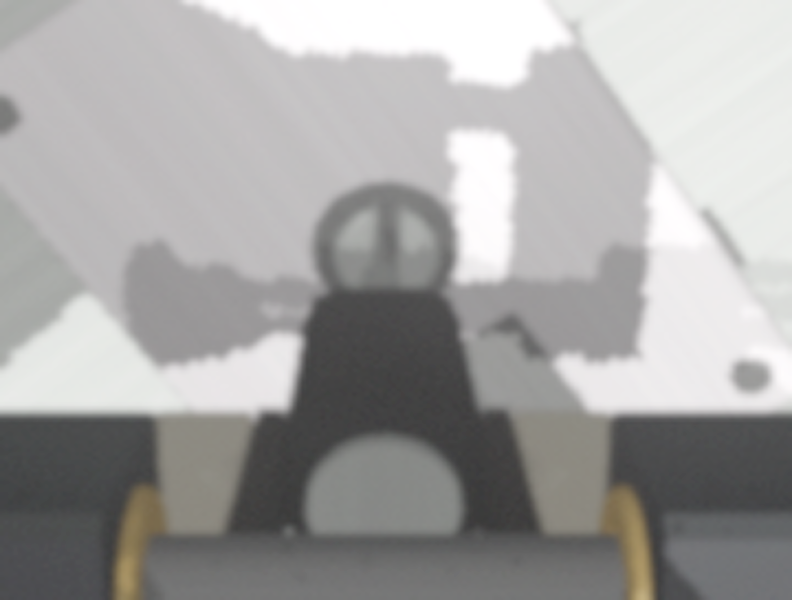

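View pics/c16.png

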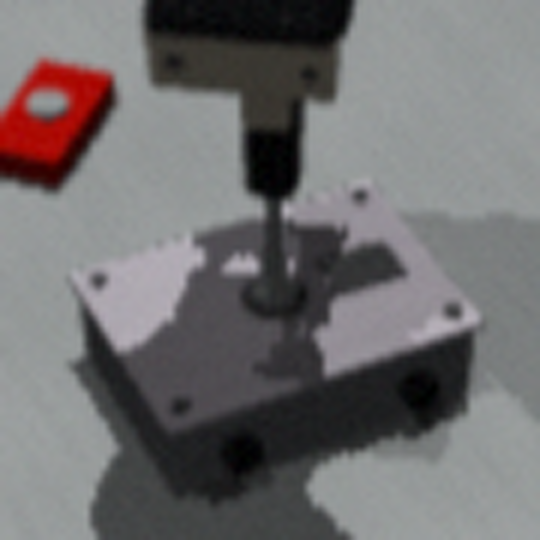

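jog_arm --pt "0 0 -1 0" --pt "0 0 -1 0" --pt "0 0 -1 0" --pt "0 0 -0.5 0" --pt "0 0 -0.5 0" --pt "0 0 -0.5 0" --pt "0 0 0 0" --pt "0 0 0 0" --pt "0 0 0 0" --pt "0 0 0 0"

```text
clock: 16.63
tool_pos: [0.5143, -0.1499, 0.1398]
orientation: [-180.0, -0.0, -38.4]
force: [0.1, -0.3, -0.9]
opening: 0.0257
```

jog_arm --pt "0 0 -0.5 0" --pt "0 0 -0.5 0" --pt "0 0 0 0" --pt "0 0 0 0" --pt "0 0 0 0" --pt "0 0 0 0" --pt "0 0 0 0" --pt "0 0 0 0" --pt "0 0 0 0" --pt "0 0 0 0"

```text
clock: 17.47
tool_pos: [0.5143, -0.1498, 0.1388]
orientation: [-180.0, -0.0, -38.4]
force: [-0.6, 0.3, -1.0]
opening: 0.0259
```

jog_arm --pt "0 0 -0.5 0" --pt "0 0 -0.5 0" --pt "0 0 0 0" --pt "0 0 0 0" --pt "0 0 0 0" --pt "0 0 0 0" --pt "0 0 0 0" --pt "0 0 0 0" --pt "0 0 0 0" --pt "0 0 0 0"

```text
clock: 18.3
tool_pos: [0.5142, -0.1499, 0.1378]
orientation: [180.0, 0.0, -38.3]
force: [-0.1, -1.2, -1.8]
opening: 0.0257
```

jog_arm --pt "0 0 -0.5 0" --pt "0 0 -0.5 0" --pt "0 0 0 0" --pt "0 0 0 0" --pt "0 0 0 0" --pt "0 0 0 0" --pt "0 0 0 0" --pt "0 0 0 0" --pt "0 0 0 0" --pt "0 0 0 0"

```text
clock: 19.13
tool_pos: [0.5143, -0.1499, 0.1368]
orientation: [-180.0, -0.0, -38.4]
force: [-1.1, -0.6, -0.6]
opening: 0.0256
```

```bash
python3 - <<'E'
from h import *;import pickle
o=get_obs();print(o['tool_pos'],o['orientation'],o['force'],o['moment'],o['opening'])
s2=shot('wrist','w9');pickle.dump(s2,open('w9.pkl','wb'))
im=s2['image'][:,:,::-1];a=cv2.resize(im[140:240,200:320],None,fx=6,fy=6.0,interpolation=cv2.INTER_CUBIC);cv2.imwrite('pics/c17.png',np.clip(a.astype(float)**.7*5.5,0,255).astype(np.uint8))
E
```

```text
[ 0.51425388 -0.14985214  0.13678002] [-1.79999125e+02 -4.25287934e-04 -3.83517798e+01] [-1.11037089 -0.56922201 -0.5585511 ] [-0.15843716  0.20749822  0.00664872] 0.02557684114477468
```

View pics/c17.png

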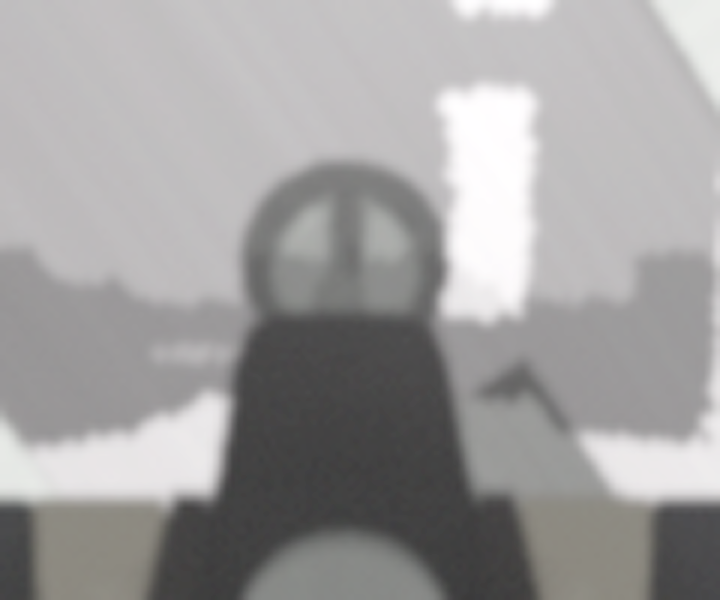

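jog_arm --pt "0 0 -0.5 0" --pt "0 0 -0.5 0" --pt "0 0 -0.5 0" --pt "0 0 0 0" --pt "0 0 0 0" --pt "0 0 0 0" --pt "0 0 0 0" --pt "0 0 0 0" --pt "0 0 0 0" --pt "0 0 0 0"

```text
clock: 20.02
tool_pos: [0.5142, -0.1499, 0.1352]
orientation: [180.0, 0.0, -38.3]
force: [-0.6, -1.3, -1.4]
opening: 0.0259
```

jog_arm --pt "0 0 -0.5 0" --pt "0 0 0 0" --pt "0 0 0 0" --pt "0 0 0 0" --pt "0 0 0 0" --pt "0 0 0 0" --pt "0 0 0 0" --pt "0 0 0 0" --pt "0 0 0 0" --pt "0 0 0 0"

```text
clock: 20.85
tool_pos: [0.5143, -0.1498, 0.1348]
orientation: [-180.0, -0.0, -38.4]
force: [-0.1, -0.1, -0.9]
opening: 0.0257
```

```bash
python3 - <<'E'
from h import *
o=get_obs();print(o['tool_pos'],o['force'],o['moment'])
E
```

```text
[ 0.51427103 -0.1498482   0.13477754] [-0.14544832 -0.08698042 -0.85497597] [-0.27036536  0.36556251 -0.035167  ]
```

jog_arm --pt "0 0 -0.5 0" --pt "0 0 0 0" --pt "0 0 0 0" --pt "0 0 -0.5 0" --pt "0 0 0 0" --pt "0 0 0 0" --pt "0 0 0 0" --pt "0 0 0 0" --pt "0 0 0 0" --pt "0 0 0 0"

```text
clock: 21.68
tool_pos: [0.5145, -0.1499, 0.134]
orientation: [-180.0, -0.0, -38.3]
force: [0.1, -0.4, 3.3]
opening: 0.0255
```

jog_arm --pt "0 0 0.5 -2" --pt "0 0 0 -2" --pt "0 0 0 -2" --pt "0 0 0 -2" --pt "0 0 0 -2" --pt "0 0 0 -2" --pt "0 0 0 -2" --pt "0 0 0 -2" --pt "0 0 0 -2" --pt "0 0 0 -2"

```text
clock: 22.52
tool_pos: [0.5139, -0.1499, 0.1341]
orientation: [180.0, 0.0, -58.4]
force: [-2.3, -1.9, 2.0]
opening: 0.026
```

```bash
python3 - <<'E'
from h import *
o=get_obs();print(o['tool_pos'],o['orientation'],o['force'],o['moment'])
E
```

```text
[ 0.5138567  -0.1498785   0.13409645] [ 1.79957486e+02  2.22601100e-02 -5.84426118e+01] [-2.30741794 -1.88323511  1.97698166] [-0.36595552  0.89001931  0.08554555]
```

jog_arm --pt "0 0 0 -2" --pt "0 0 0 -2" --pt "0 0 0 -2" --pt "0 0 0 -2" --pt "0 0 0 -2" --pt "0 0 0 -2" --pt "0 0 0 -2" --pt "0 0 0 -2" --pt "0 0 0 -2" --pt "0 0 0 -2"

```text
clock: 23.35
tool_pos: [0.514, -0.1497, 0.1341]
orientation: [180.0, 0.0, -78.4]
force: [-2.7, -0.3, 1.7]
opening: 0.0254
```

```bash
python3 - <<'E'
from h import *
o=get_obs();print(o['tool_pos'],o['orientation'],o['force'],o['moment'])
s2=shot('wrist','w10')
im=s2['image'][:,:,::-1];a=cv2.resize(im[140:240,200:320],None,fx=6,fy=6.0,interpolation=cv2.INTER_CUBIC);cv2.imwrite('pics/c18.png',np.clip(a.astype(float)**.7*5.5,0,255).astype(np.uint8))
E
```

```text
[ 0.51402193 -0.14969409  0.13408235] [ 1.79976312e+02  1.74354096e-02 -7.84424668e+01] [-2.65620939 -0.32133292  1.69704967] [-0.02446139  0.71831077  0.09459484]
```

View pics/c18.png

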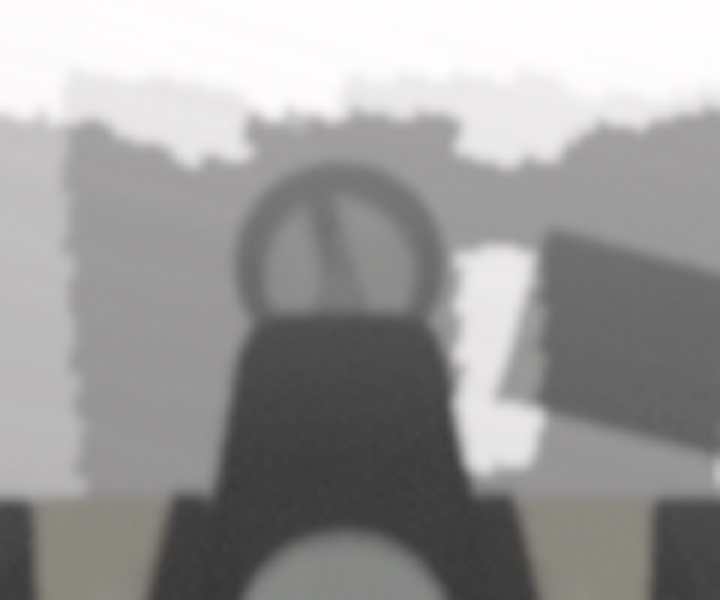

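jog_arm --pt "0 0 0 -2" --pt "0 0 0 -2" --pt "0 0 0 -2" --pt "0 0 0 -2" --pt "0 0 0 -2" --pt "0 0 0 -2" --pt "0 0 0 -2" --pt "0 0 0 -2" --pt "0 0 0 -2" --pt "0 0 0 -2"

```text
clock: 24.23
tool_pos: [0.5143, -0.1496, 0.1341]
orientation: [180.0, 0.0, -98.4]
force: [-0.6, 0.2, 1.6]
opening: 0.0256
```

```bash
python3 - <<'E'
from h import *
o=get_obs();print(o['tool_pos'],o['orientation'],o['force'],o['moment'])
E
```

```text
[ 0.51427993 -0.14958452  0.13411039] [ 1.79996985e+02  2.30465437e-02 -9.83948946e+01] [-0.55701925  0.20690455  1.60128826] [0.20299339 0.39424239 0.06675578]
```

jog_arm --pt "0 0 0 -1" --pt "0 0 0 -1" --pt "0 0 0 -1" --pt "0 0 0 -1" --pt "0 0 0 -1" --pt "0 0 0 -1" --pt "0 0 0 0" --pt "0 0 0 0" --pt "0 0 0 0" --pt "0 0 0 0"

```text
clock: 25.07
tool_pos: [0.5142, -0.1498, 0.1342]
orientation: [180.0, 0.0, -104.3]
force: [-0.2, 0.5, -1.2]
opening: 0.0255
```

```bash
python3 - <<'E'
from h import *
o=get_obs();print(o['tool_pos'],o['orientation'],o['force'],o['moment'])
E
```

```text
[ 0.51421312 -0.14982777  0.13417904] [ 1.79992913e+02  1.33187904e-03 -1.04338085e+02] [-0.2300912   0.51111677 -1.24656898] [0.35818965 0.21813149 0.11244799]
```

jog_arm --pt "0 0 0 -1" --pt "0 0 0 -1" --pt "0 0 0 -1" --pt "0 0 0 -1" --pt "0 0 0 0" --pt "0 0 0 0" --pt "0 0 0 0" --pt "0 0 0 0" --pt "0 0 0 0" --pt "0 0 0 0"

```text
clock: 25.9
tool_pos: [0.5142, -0.1499, 0.1342]
orientation: [180.0, -0.0, -108.3]
force: [-0.1, 0.1, -1.9]
opening: 0.0252
```

```bash
python3 - <<'E'
from h import *
o=get_obs();print(o['tool_pos'],o['orientation'],o['force'],o['moment'])
for i in range(4):
    s2=shot('wrist','w11');print(get_obs()['moment'][2])
im=s2['image'][:,:,::-1];a=cv2.resize(im[140:240,200:320],None,fx=6,fy=6.0,interpolation=cv2.INTER_CUBIC);cv2.imwrite('pics/c19.png',np.clip(a.astype(float)**.7*5.5,0,255).astype(np.uint8))
E
```

```text
[ 0.51421645 -0.14985527  0.13420564] [ 1.79994340e+02 -2.11865858e-04 -1.08347607e+02] [-0.06934135  0.14479965 -1.9474488 ] [0.42375051 0.0793986  0.06314995]
0.09380362994358835
0.07707467637897132
0.11859921204749722
0.08889591798713553
```

View pics/c19.png

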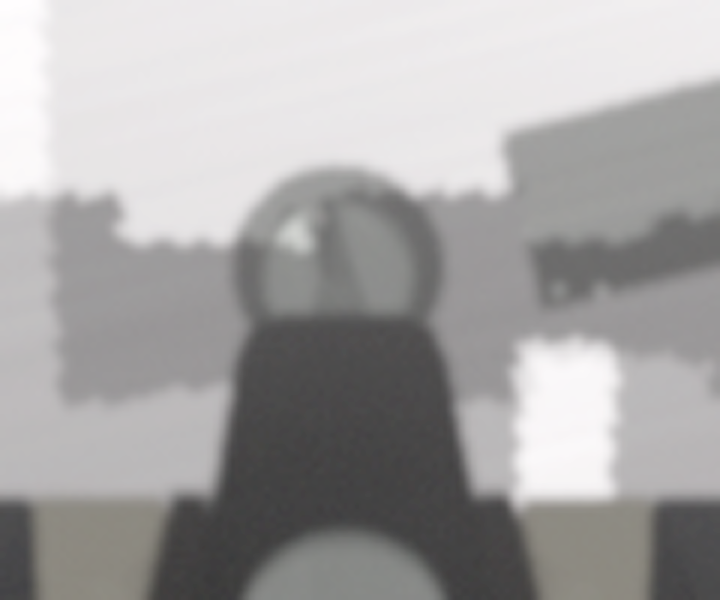

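jog_arm --pt "0 0 0 -1" --pt "0 0 0 -1" --pt "0 0 0 -1" --pt "0 0 0 -1" --pt "0 0 0 0" --pt "0 0 0 0" --pt "0 0 0 0" --pt "0 0 0 0" --pt "0 0 0 0" --pt "0 0 0 0"

```text
clock: 26.93
tool_pos: [0.5142, -0.1499, 0.1342]
orientation: [180.0, -0.0, -112.3]
force: [0.1, 0.3, -3.5]
opening: 0.0254
```

```bash
cat > m.py <<'E'
from h import *
v=[]
for i in range(4):
    snapshot('wrist');o=get_obs();v.append(np.r_[o['force'],o['moment']])
print(o['clock'],o['orientation'][2],o['tool_pos'],np.mean(v,0).round(3))
E
python3 m.py
```

```text
27.1333 -112.35073753838277 [ 0.51420693 -0.14984376  0.13420883] [ 0.327  0.969 -2.823  0.36  -0.005  0.061]
```

jog_arm --pt "0 0 0 -1" --pt "0 0 0 -1" --pt "0 0 0 -1" --pt "0 0 0 0" --pt "0 0 0 0" --pt "0 0 0 0" --pt "0 0 0 0" --pt "0 0 0 0" --pt "0 0 0 0" --pt "0 0 0 0"

```text
clock: 27.97
tool_pos: [0.5142, -0.1498, 0.1342]
orientation: [180.0, 0.0, -115.4]
force: [0.1, 0.7, -3.6]
opening: 0.0257
```

```bash
python3 m.py
```

```text
28.1667 -115.34907036169731 [ 0.51424934 -0.14984209  0.13424465] [ 0.454  0.868 -3.291  0.425 -0.06   0.073]
```

jog_arm --pt "0 0 0 -1" --pt "0 0 0 -1" --pt "0 0 0 -1" --pt "0 0 0 0" --pt "0 0 0 0" --pt "0 0 0 0" --pt "0 0 0 0" --pt "0 0 0 0" --pt "0 0 0 0" --pt "0 0 0 0"

```text
clock: 29.0
tool_pos: [0.5142, -0.1498, 0.1342]
orientation: [180.0, -0.0, -118.3]
force: [-0.2, 1.0, -4.2]
opening: 0.0258
```

```bash
python3 m.py
```

```text
29.2 -118.34836200259917 [ 0.51422672 -0.14984625  0.13423914] [-0.153  0.296 -3.837  0.406 -0.088  0.152]
```

jog_arm --pt "0 0 0 -1" --pt "0 0 0 -1" --pt "0 0 0 -1" --pt "0 0 0 0" --pt "0 0 0 0" --pt "0 0 0 0" --pt "0 0 0 0" --pt "0 0 0 0" --pt "0 0 0 0" --pt "0 0 0 0"

```text
clock: 30.03
tool_pos: [0.5142, -0.1499, 0.1343]
orientation: [180.0, -0.0, -121.3]
force: [0.6, 0.9, -4.9]
opening: 0.0258
```

```bash
python3 m.py
```

```text
30.2333 -121.35018686986893 [ 0.51426448 -0.1498622   0.13425433] [ 0.266  0.565 -4.01   0.222 -0.142  0.209]
```

Torque rose from about 0.08 to 0.15 and then 0.21 N m, so the screw is against its stop. I'll check the slot in a picture.

```bash
python3 - <<'E'
from h import *
import pickle
s2=shot('wrist','w12');pickle.dump(s2,open('w12.pkl','wb'))
im=s2['image'][:,:,::-1];a=cv2.resize(im[140:240,200:320],None,fx=6,fy=6.0,interpolation=cv2.INTER_CUBIC);cv2.imwrite('pics/c20.png',np.clip(a.astype(float)**.7*5.5,0,255).astype(np.uint8))
E
```

```text
(no output)
```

View pics/c20.png

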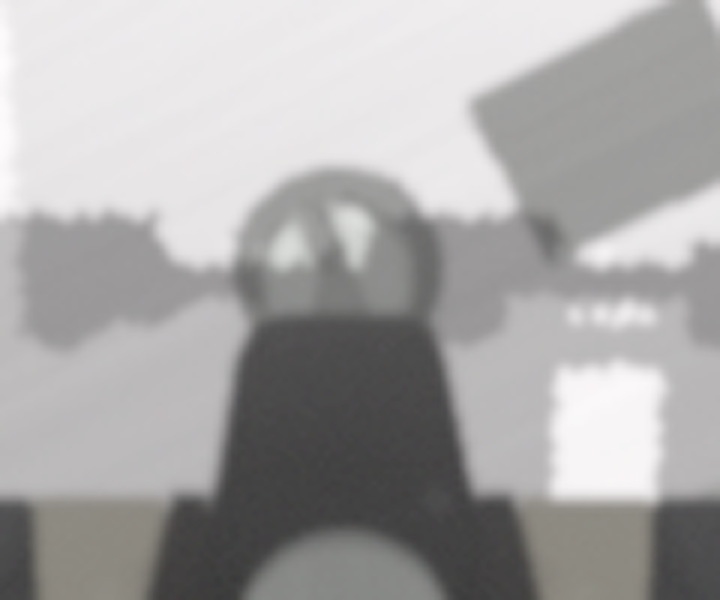

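jog_arm --pt "0 0 0 2" --pt "0 0 0 2" --pt "0 0 0 2" --pt "0 0 0 2" --pt "0 0 0 2" --pt "0 0 0 2" --pt "0 0 0 1" --pt "0 0 0 0" --pt "0 0 0 0" --pt "0 0 0 0"

```text
clock: 31.12
tool_pos: [0.5144, -0.1499, 0.1345]
orientation: [-180.0, 0.0, -108.4]
force: [0.1, -0.8, -0.8]
opening: 0.0257
```

```bash
python3 m.py
```

```text
31.3167 -108.36482713488401 [ 0.51429674 -0.14984944  0.13429078] [ 0.096 -0.216 -1.603  0.033  0.083  0.006]
```

jog_arm --pt "0 0 1 0" --pt "0 0 1 0" --pt "0 0 1 0" --pt "0 0 2 0" --pt "0 0 3 0" --pt "0 0 6 0" --pt "0 0 10 0" --pt "0 0 12 0" --pt "0 0 12 0" --pt "0 0 0 0"

```text
clock: 32.15
tool_pos: [0.516, -0.1502, 0.1856]
orientation: [-179.7, 0.0, -108.3]
force: [1.4, 0.3, -0.5]
opening: 0.0258
```

```bash
python3 m.py; python3 - <<'E'
from h import *
import pickle
s2=shot('wrist','w13');pickle.dump(s2,open('w13.pkl','wb'))
im=s2['image'][:,:,::-1];a=cv2.resize(im[120:270,170:350],None,fx=4.4,fy=4.0,interpolation=cv2.INTER_CUBIC);cv2.imwrite('pics/c21.png',np.clip(a.astype(float)**.7*5.5,0,255).astype(np.uint8))
E
```

```text
32.35 -108.35827068479963 [ 0.51384743 -0.14975509  0.18180738] [-0.305 -0.285 -1.511  0.044  0.093 -0.018]
```

View pics/c21.png

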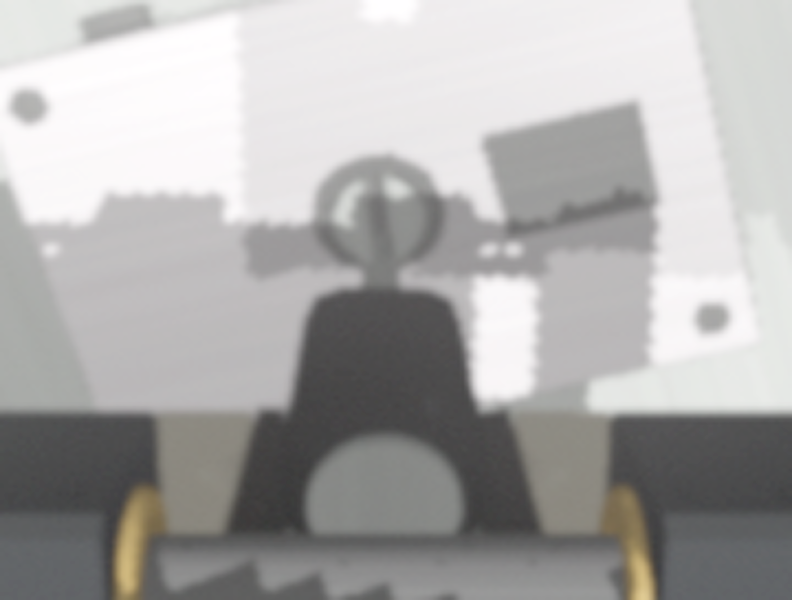

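jog_arm --pt "0 4 12 -3" --pt "-1 10 14 -4" --pt "-1 16 14 -4" --pt "-1 18 14 -4" --pt "-1 18 2 -4" --pt "-1 18 0 -4" --pt "-1 18 0 -4" --pt "-1 18 0 -4" --pt "-1 18 0 -4" --pt "-1 18 0 -4"

```text
clock: 33.23
tool_pos: [0.5048, 0.0069, 0.2376]
orientation: [180.0, -0.1, -147.5]
force: [0.1, 0.1, -1.6]
opening: 0.0257
```

jog_arm --pt "-1 18 0 -4" --pt "-1 18 0 -4" --pt "-1 18 0 -4" --pt "-1 18 0 -4" --pt "-1 18 0 -4" --pt "-1 18 0 -4" --pt "-1 18 0 -4" --pt "-1 18 0 -4" --pt "-1 18 0 0" --pt "-1 19 0 0"

```text
clock: 34.07
tool_pos: [0.4948, 0.1878, 0.2375]
orientation: [-180.0, -0.1, -179.4]
force: [1.1, -0.7, -1.0]
opening: 0.0255
```

jog_arm --pt "0 0 0 0" --pt "0 0 0 0" --pt "0 0 0 0" --pt "0 0 0 0" --pt "0 0 0 0" --pt "0 0 0 0" --pt "0 0 0 0" --pt "0 0 0 0" --pt "0 0 0 0" --pt "0 0 0 0"

```text
clock: 34.9
tool_pos: [0.4953, 0.1871, 0.2383]
orientation: [180.0, 0.0, -179.4]
force: [0.8, -0.1, -0.5]
opening: 0.0259
```

```bash
python3 m.py; python3 - <<'E'
from h import *
import pickle
s2=shot('wrist','w14');pickle.dump(s2,open('w14.pkl','wb'))
im=s2['image'][:,:,::-1];a=cv2.resize(im[120:270,170:350],None,fx=4.4,fy=4.0,interpolation=cv2.INTER_CUBIC);cv2.imwrite('pics/c22.png',np.clip(a.astype(float)**.7*5.5,0,255).astype(np.uint8))
E
```

```text
35.1 -179.34905166454348 [0.4952485  0.18713588 0.23824715] [ 0.287  0.21  -1.304 -0.026 -0.03  -0.002]
```

View pics/c22.png

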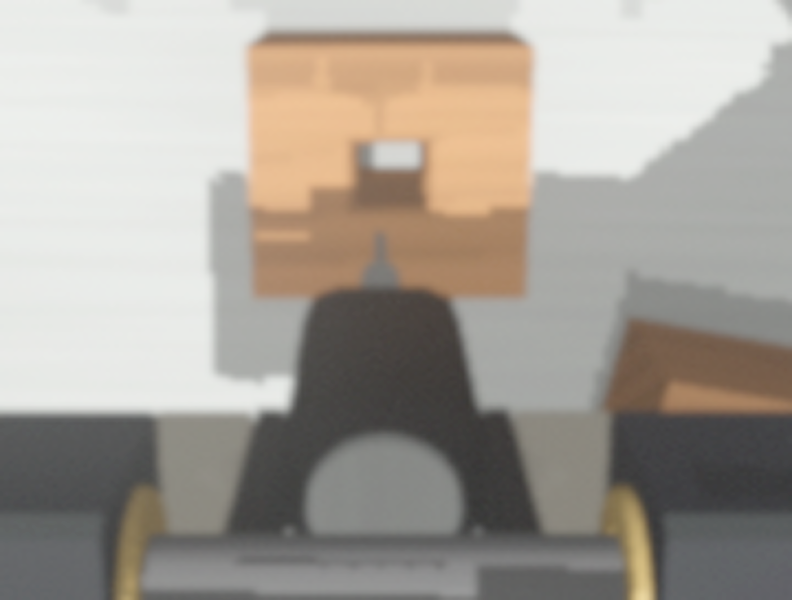

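jog_arm --pt "-1 1 -5 0" --pt "0 1 -10 0" --pt "0 0 -15 0" --pt "0 0 -15 0" --pt "0 0 -15 0" --pt "0 0 -10 0" --pt "0 0 -5 0" --pt "0 0 0 0" --pt "0 0 0 0" --pt "0 0 0 0"

```text
clock: 35.98
tool_pos: [0.4948, 0.1895, 0.164]
orientation: [180.0, 0.1, -179.3]
force: [0.8, -0.6, -1.5]
opening: 0.0255
```

jog_arm --pt "0 0 -6 0" --pt "0 0 -10 0" --pt "0 0 -12 0" --pt "0 0 -12 0" --pt "0 0 -12 0" --pt "0 0 -10 0" --pt "0 0 -7 0" --pt "0 0 -4 0" --pt "0 0 0 0" --pt "0 0 0 0"

```text
clock: 36.82
tool_pos: [0.4944, 0.1892, 0.0904]
orientation: [-180.0, 0.0, -179.3]
force: [-0.3, -0.3, -1.7]
opening: 0.0256
```

```bash
python3 m.py
```

```text
37.0167 -179.3440747939776 [0.4946199  0.18943178 0.09085836] [-0.209  0.302 -1.011 -0.02  -0.035 -0.017]
```

jog_arm --pt "0 0 -1 0" --pt "0 0 -1 0" --pt "0 0 -1 0" --pt "0 0 -1 0" --pt "0 0 0 0" --pt "0 0 0 0" --pt "0 0 0 0" --pt "0 0 0 0" --pt "0 0 0 0" --pt "0 0 0 0"

```text
clock: 37.85
tool_pos: [0.4943, 0.1892, 0.0863]
orientation: [180.0, 0.0, -179.4]
force: [0.3, -0.1, -0.5]
opening: 0.0258
```

```bash
python3 m.py
```

```text
38.05 -179.3530188957477 [0.49429393 0.18917827 0.08626966] [ 0.17  -0.278 -0.85  -0.061 -0.125  0.   ]
```

jog_arm --pt "0 0 0 0" --pt "0 0 0 0" --pt "0 0 0 0" --pt "0 0 0 0" --pt "0 0 0 0" --pt "0 0 0 0" --pt "0 0 0 0" --pt "0 0 0 0" --pt "0 0 0 0" --pt "0 0 0 0" --fingers 56

```text
clock: 38.88
tool_pos: [0.4943, 0.1892, 0.0863]
orientation: [180.0, 0.0, -179.3]
force: [0.2, 0.2, -0.4]
opening: 0.0562
```

jog_arm --pt "0 0 5 0" --pt "0 0 10 0" --pt "0 0 15 0" --pt "0 0 20 0" --pt "0 0 25 0" --pt "0 0 25 0" --pt "0 0 25 0" --pt "0 0 25 0" --pt "0 0 25 0" --pt "0 0 0 0"

```text
clock: 39.72
tool_pos: [0.4966, 0.19, 0.2679]
orientation: [179.8, 0.5, -179.3]
force: [0.4, 1.2, 0.2]
opening: 0.0563
```

jog_arm --pt "0 0 0 0" --pt "0 0 0 0" --pt "0 0 0 0" --pt "0 0 0 0" --pt "0 0 0 0" --pt "0 0 0 0" --pt "0 0 0 0" --pt "0 0 0 0" --pt "0 0 0 0" --pt "0 0 0 0"

```text
clock: 40.55
tool_pos: [0.4943, 0.1891, 0.2612]
orientation: [-180.0, -0.0, -179.3]
force: [0.2, -0.6, 0.3]
opening: 0.0556
```

```bash
python3 m.py; python3 - <<'E'
from h import *
import pickle
s2=shot('wrist','w15');pickle.dump(s2,open('w15.pkl','wb'));print(s2['o']['opening'])
im=s2['image'][:,:,::-1];a=cv2.resize(im[80:230,170:350],None,fx=4.4,fy=4.0,interpolation=cv2.INTER_CUBIC);cv2.imwrite('pics/c23.png',np.clip(a.astype(float)**.7*5.5,0,255).astype(np.uint8))
s=shot('scene','s15');im=s['image'][:,:,::-1];a=cv2.resize(im[90:290,190:390],None,fx=3,fy=3,interpolation=cv2.INTER_CUBIC);cv2.imwrite('pics/c24.png',a)
E
```

```text
40.75 -179.34914172156334 [0.49424143 0.18914833 0.26126851] [-0.065  0.085 -0.354  0.    -0.021  0.009]
0.05558202082472602
```

View pics/c23.png

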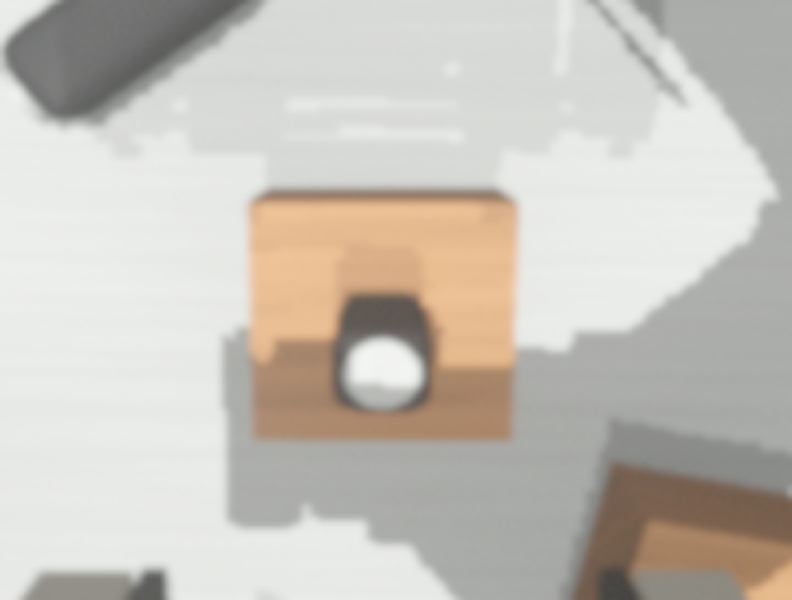

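View pics/c24.png

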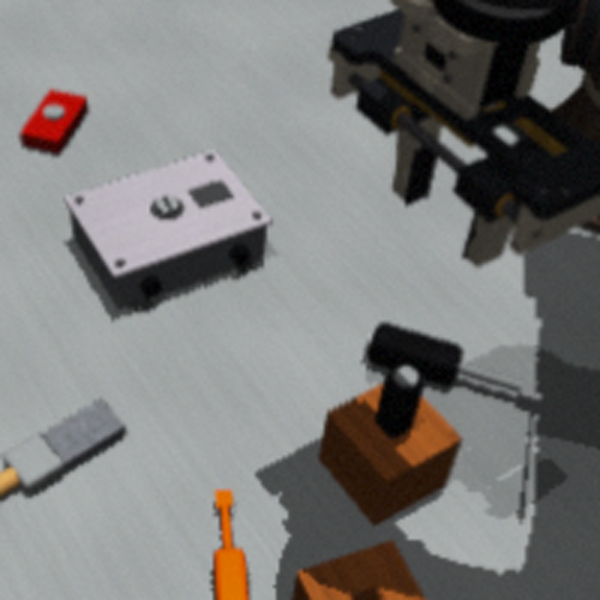

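```bash
python3 - <<'E'
from h import *
s=shot('top','t16')
im=s['image'][:,:,::-1];a=cv2.resize(im[205:240,282:317],None,fx=16,fy=16,interpolation=cv2.INTER_CUBIC);cv2.imwrite('pics/c25.png',a)
import pickle
s=pickle.load(open('w13.pkl','rb'));im=s['image'][:,:,::-1];a=cv2.resize(im[150:200,230:280],None,fx=12,fy=12,interpolation=cv2.INTER_CUBIC);cv2.imwrite('pics/c26.png',np.clip(a.astype(float)**.7*5.5,0,255).astype(np.uint8))
E
```

```text
(no output)
```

View pics/c25.png

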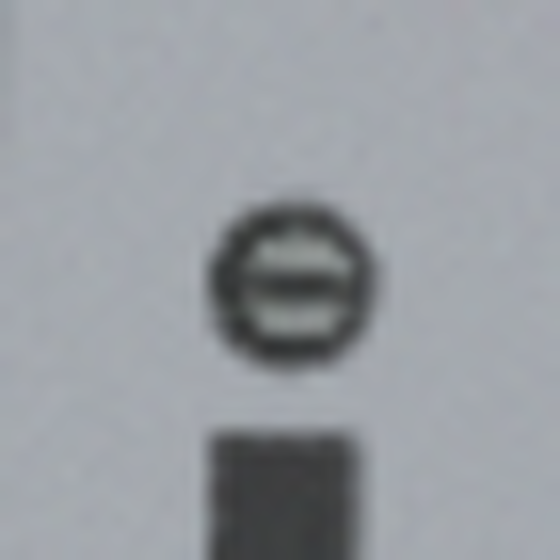

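View pics/c26.png

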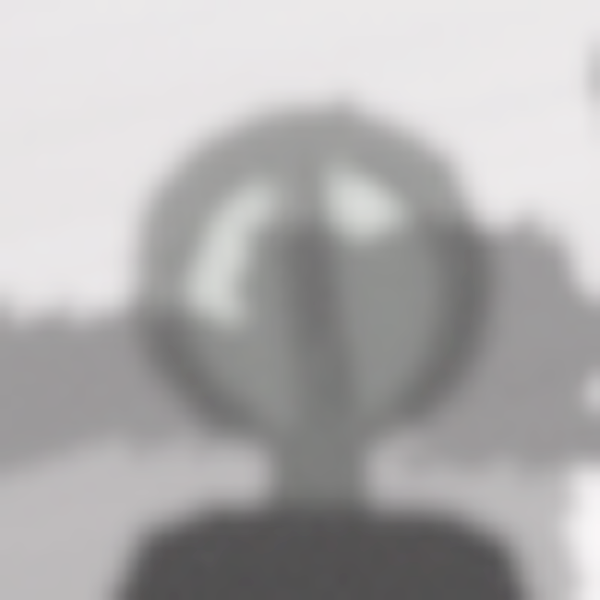

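```bash
python3 - <<'E'
from h import *;import pickle
def rect(s,c,half=.016,n=320):
    g=np.linspace(-half,half,n); X,Y=np.meshgrid(g,g)  # cols: -y right ; rows: x up
    P=np.stack([c[0]-Y,c[1]-X,np.full_like(X,.064)],-1).reshape(-1,3)
    uv=proj(s,P).reshape(n,n,2).astype(np.float32)
    return cv2.remap(s['image'][:,:,::-1],uv[...,0],uv[...,1],cv2.INTER_CUBIC)
t0=pickle.load(open('top0.pkl','rb'));t1=shot('top')
out=[]
for nm,s,c in [('t0',t0,(.5156,-.149)),('t1',t1,(.5156,-.149)),('w7',pickle.load(open('w7.pkl','rb')),(.5150,-.151)),('w8',pickle.load(open('w8.pkl','rb')),(.5145,-.151)),('w13',pickle.load(open('w13.pkl','rb')),(.5145,-.151))]:
    best=None
    # line fit: search centre offset + angle minimising mean gray along a 15mm x 3mm strip minus flanks
    for dx in np.arange(-.003,.0031,.001):
      for dy in np.arange(-.003,.0031,.001):
        im=cv2.cvtColor(rect(s,(c[0]+dx,c[1]+dy),.010,61),cv2.COLOR_BGR2GRAY).astype(float) if False else None
    im=rect(s,c); gray=cv2.cvtColor(im,cv2.COLOR_BGR2GRAY).astype(np.float32)
    ys,xs=np.mgrid[:320,:320]; mm=32/319
    X=(159.5-ys)*mm; Y=(159.5-xs)*mm   # world dx, dy mm
    for a in np.arange(-130,0,1.):
      ca,sa=np.cos(np.radians(a)),np.sin(np.radians(a))
      for dx in np.arange(-2,2.1,.5):
       for dy in np.arange(-2,2.1,.5):
        u=(X-dx)*ca+(Y-dy)*sa; v=-(X-dx)*sa+(Y-dy)*ca
        ss=(abs(u)<6.5)&(abs(v)<1.5); f=(abs(u)<6)&(abs(v)>3.5)&(abs(v)<6)
        sc=gray[f].mean()-gray[ss].mean()
        if best is None or sc>best[0]:best=(sc,a,dx,dy)
    print(nm,best); out.append(cv2.resize(im,(260,260)))
out.append(np.zeros_like(out[0]))
cv2.imwrite('pics/rect.png',np.vstack([np.hstack(out[:3]),np.hstack(out[3:])]))
E
```

```text
t0 (np.float32(62.11002), np.float64(-37.0), np.float64(-0.5), np.float64(0.0))
t1 (np.float32(66.64398), np.float64(-90.0), np.float64(-0.5), np.float64(-1.5))
w7 (np.float32(65.31323), np.float64(-40.0), np.float64(1.0), np.float64(-1.5))
w8 (np.float32(42.269157), np.float64(-38.0), np.float64(2.0), np.float64(-1.5))
w13 (np.float32(41.014526), np.float64(-102.0), np.float64(-0.5), np.float64(-2.0))
```

View pics/rect.png

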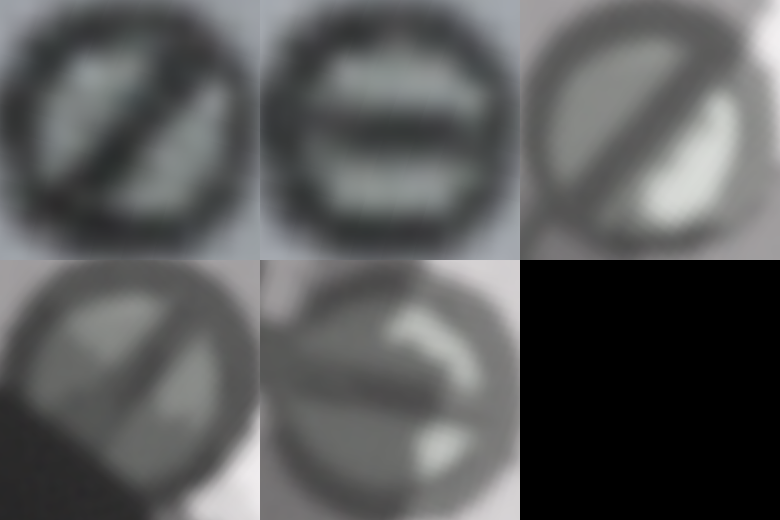

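The slot angles from two views disagree (about 53° and 62° of travel), so I'll go back and look at the screw up close with the wrist camera.

jog_arm --pt "0 -14 0 0" --pt "1 -28 0 0" --pt "1 -36 0 0" --pt "1 -38 0 0" --pt "1 -38 0 0" --pt "1 -38 0 0" --pt "1 -38 0 0" --pt "1 -38 0 0" --pt "1 -38 0 0" --pt "1 -33 0 0"

```text
clock: 41.78
tool_pos: [0.5025, -0.1525, 0.2616]
orientation: [-180.0, 0.0, -179.4]
force: [1.3, -0.1, 0.5]
opening: 0.056
```

jog_arm --pt "0 0 -10 0" --pt "0 0 -15 0" --pt "0 0 -18 0" --pt "0 0 -18 0" --pt "0 0 -15 0" --pt "0 0 -10 0" --pt "0 0 0 0" --pt "0 0 0 0" --pt "0 0 0 0" --pt "0 0 0 0"

```text
clock: 42.62
tool_pos: [0.504, -0.1499, 0.1764]
orientation: [-180.0, 0.1, -179.3]
force: [-0.2, -0.8, -0.0]
opening: 0.0563
```

```bash
cat > sl.py <<'E'
from h import *;import pickle,sys
s=shot('wrist',sys.argv[1]);pickle.dump(s,open(sys.argv[1]+'.pkl','wb'));print(s['o']['clock'],s['o']['tool_pos'],s['o']['orientation'])
c=(.5145,-.151)
half=.03;n=600;g=np.linspace(-half,half,n); X,Y=np.meshgrid(g,g)
P=np.stack([c[0]-Y,c[1]-X,np.full_like(X,.064)],-1).reshape(-1,3)
uv=proj(s,P).reshape(n,n,2).astype(np.float32)
im=cv2.remap(s['image'][:,:,::-1],uv[...,0],uv[...,1],cv2.INTER_CUBIC)
cv2.imwrite('pics/r_%s.png'%sys.argv[1],np.clip(im.astype(float)**.7*5.5,0,255).astype(np.uint8))
E
python3 sl.py w17
```

```text
42.6167 [ 0.5039788  -0.14987641  0.17639325] [-1.79990016e+02  1.05220967e-01 -1.79333412e+02]
```

View pics/r_w17.png

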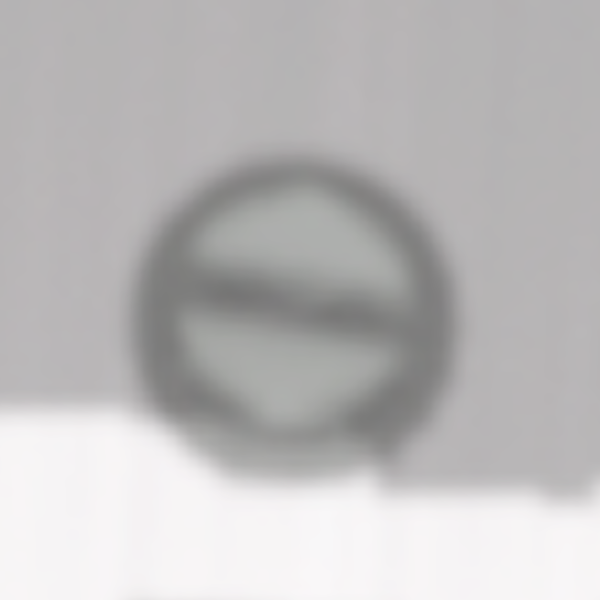

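View pics/w17.png

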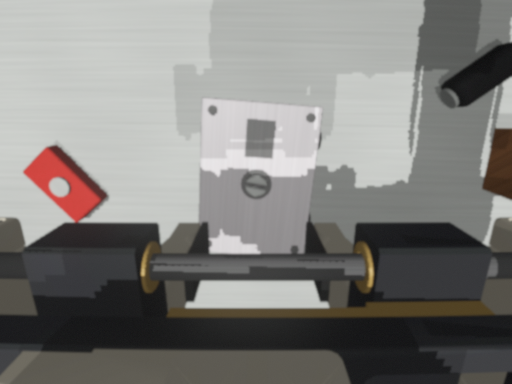

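```bash
python3 - <<'E'
from h import *
base=shot('wrist')
out=[]
for nm,T,yaw in [('w7',None,None),('w9',(.51425,-.14985,.13678),-38.35),('w10',(.5140,-.1497,.1341),-78.44),('w11',(.5142,-.14985,.1342),-108.35),('w12',(.51426,-.14986,.13425),-121.35),('w13',None,None)]:
    import pickle
    if T is None: s=pickle.load(open(nm+'.pkl','rb'))
    else:
        s=dict(base);s['image']=cv2.imread('pics/%s.png'%nm)[:,:,::-1];s['o']=dict(tool_pos=np.array(T),orientation=np.array([180,0,yaw]))
    c=(.5145,-.151);half=.02;n=260;g=np.linspace(-half,half,n); X,Y=np.meshgrid(g,g)
    P=np.stack([c[0]-Y,c[1]-X,np.full_like(X,.064)],-1).reshape(-1,3)
    uv=proj(s,P).reshape(n,n,2).astype(np.float32)
    im=cv2.remap(s['image'][:,:,::-1],uv[...,0],uv[...,1],cv2.INTER_CUBIC)
    gcl=cv2.createCLAHE(3,(3,3)).apply(cv2.cvtColor(im,cv2.COLOR_BGR2GRAY))
    out.append(gcl)
cv2.imwrite('pics/seq.png',np.vstack([np.hstack(out[:3]),np.hstack(out[3:])]))
E
```

```text
(no output)
```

View pics/seq.png

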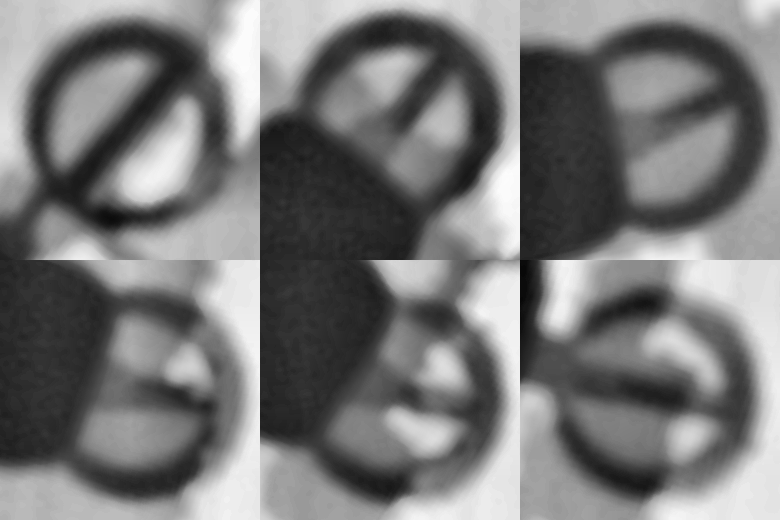

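```bash
python3 - <<'E'
from h import *
s=shot('top','t18');im=s['image'][:,:,::-1]
cv2.imwrite('pics/c27.png',cv2.resize(im[175:290,100:230],None,fx=5,fy=5,interpolation=cv2.INTER_CUBIC))
o=get_obs();print(o['clock'],o['force'],np.abs(o['qvel']).max())
print(close_job())
E
```

```text
42.7667 [ 0.18256853 -0.49659273  0.15298219] 0.3329205669652629
the job is handed in; nothing more can be done
None
```

View pics/c27.png

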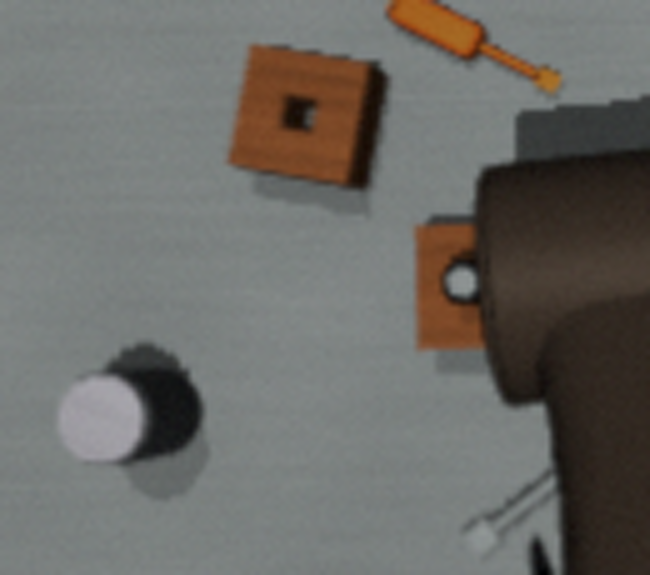

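The screw looks home and the screwdriver is back upright in its stand. I handed the job in at 42.8 s of the 72 s; no verdict is reported.

**What I did:** I took the small black screwdriver from the nearer stand. My first grip was off-centre and left it tilted about 3°, so I set it back and gripped it again. I lowered the blade lined up with the slot as seen in the pictures, and it went straight in without any searching turn. It touched bottom at 3–4 N, about 6 mm deep by my reckoning. I then turned the screw clockwise, backed off to release the torque, lifted out, and put the screwdriver back.

**Checks:**
- **Screw:** turning took about 0.06–0.11 N m, then rose to 0.15 and 0.21 N m over the last 6°. The slot looked no further round in those last pictures, so I take that as the stop.
- **Screwdriver:** the pictures show it upright with its handle down on the block. The gripper was open and clear of everything.
- **Bystanders:** the can, magnet and brush look where they were, though I did not measure them.

**Doubts:**
- **Slot angle:** the views disagree on how far the slot turned. The top camera gave about 53°, which is less than the 57° needed to go home even from the nearest possible start. The closer wrist view gave about 59°, which fits only a start near 0.27 rad. I relied on the torque rise.
- **Other drivers:** the orange and the large black driver, which began balanced on their tips, had fallen over by my first look after the opening moves. Nothing of mine was near them by then, and nothing fell off the bench.

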